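Build a lens module in its spring-roller assembly nest

ROBOT

A 7-joint arm with a two-finger parallel gripper is mounted at the origin on the work surface. World frame = base frame: x ahead of the robot, y to its left, z up, the work surface at z = 0. Lengths are in m, angles in rad, forces in N, time in s.
With the tool pointing down it reaches from about 0.425 to 0.875 m from the base axis. Payload 8.4 kg.
Tool frame: the origin (TCP) lies at the very end of the fingers, on their centre line; the grasp point (between the pads) lies 19 mm behind it (arm.grasp_offset is the distance from the TCP to the grasp point, in m); z points along the fingers, y is the direction in which the jaws open and shut (so a half turn about z gives the same grasp; the last joint's range is limited). The gripper opens to 85 mm and grips with 20 to 120 N. Pads are 22 mm wide; open, the fingers measure 114 mm over their backs; the gripper's body (76 mm by 85 mm) begins 54 mm behind the grasp point. The pads swing forward as they close: fully open they stand 13 mm farther back than shut.
Start: joints at [-1.362, 0.333, 0.04, 1.465, -0.013, 1.343, -0.059], TCP at [0.197, 0.619, 0.231] pointing down, gripper open.
Joint ranges: [-2.58, 2.58], [-0.38, 2.09], [-1.3, 1.39], [0.25, 2.4], [-1.5, 4.64], [0.08, 2.09], [-2.65, 2.65]. Speed limits (rad/s): [2.22, 2.22, 2.79, 2.79, 3.14, 3.14, 3.14].

INTERFACE

Orientations are given as a 3x3 rotation matrix whose columns are the frame's x, y, z axes.
In Python, from station import arm gives the robot as it stands.
- The arm moves only by the tool step_arm, never from a script. Its argument "series" is a list of rows, each an object with "grip": the closure, from 0 (fully open) to 1 (shut); "linear": the shift along the tool's x, y, z in m, a list of three; "roll": the turn about the tool's z in rad. A call has 1 to 5 rows; each row is the pose to reach, as a shift and turn from the pose measured when the call began, along the tool's axes at that moment; what a row does not reach only later rows make up. A row lasts 1/10 s, in which the tool goes at most 50 mm and 8.59 degrees, less where a joint would pass 70% of its speed; a pose out of reach is approached as far as the arm can. A call with a gripper value outside its range is refused whole. The fingers move at their own pace and stop on an object; "newtons" is the grip in N (left out, the last holds). Time passes only in rows, so rows that repeat a pose let the fingers close. It gives the time, the measured TCP pose, the force and the opening at its end, in the units of the state.
- arm.read_state(): the state, without advancing time (a new reading comes with each control period).
- arm.camera(name): name is "scene" or "top" or "wrist"; returns a dict with "frame" (480x640x3 uint8, red, green, blue), "fx", "fy", "cx", "cy" (pixels), "R" (3x3) and "t" (3): a world point X has camera coordinates R X + t; the wrist camera has in their place "hand_eye" (4x4, takes a point from camera to tool coordinates, whose origin is the TCP and whose axes are the flange's). Camera axes: x right, y down, z forward; pixel columns grow to the right and rows downward; lengths in m; the calibration is good to about 2 mm. A picture is of the moment at which its call begins: read the wrist's pose just before it. There is no depth.
- arm.sign_off(): hands the job in, once; it reports no verdict.
Trained networks look in the newest picture that a camera, given by its name, has taken for a name from the list of things; names that differ only in an ending like _2 or _b are one class to them, and where a whole thing is asked for, a point or a joint stands for the part that bears it (a point fixed in the world has none). Each returns a list of dicts, best first, with "p" (0 to 1); they miss things now and then, are a little off and sometimes report something else, mostly with a low value. They report only what shows in the picture. A call takes as long as a camera call. They do not tell look-alikes from the thing itself.
- arm.search_frame(camera, name): "point" ([x, y, z] in m, in the coordinates of the camera as it stood for that picture, good to about 4 mm: the middle of the surface that is visible of it).
- arm.mark_of(camera, name): "point" ([x, y, z] in m, in the coordinates of the camera as it stood for that picture, good to about 4 mm: a listed point, or the origin of a listed thing).
The state is a dict: "clock": time; "joint_pos": joint angles; "qd": joint speeds; "tau": joint torques, N m; "ee_pos": TCP position; "orientation": TCP orientation; "force": force on the tool from outside, world axes, zero at the start; "torque": the same for the moment, N m; "finger_gap": finger opening in m.
Only numpy, scipy, OpenCV 4.12 (cv2) and the standard library are available. Lean on these libraries where they do the work, as an engineer would, in place of code of your own. Each camera call takes 0.05 s, during which the arm holds its last target. There are 200 camera calls.

TASK

Build the lens module in the black assembly nest: lay the housing flat in the pocket with its lens barrel up, then slip the spacer down over the barrel, then put on the window cover by tucking its long tongue under the fixed steel keeper with the cover tilted, and press its other end down past the spring roller until it snaps in and the whole stack lies flat and home. Handle the parts gently: do not drop them in or force them against the nest, and leave the bottle, the tweezers and the loupe where they are.

Things in the scene. Friction and masses are not known exactly. Their poses are not given: they have to be found in the camera images.
- nest: Fixed assembly nest: aluminium base plate 138 x 104 x 10 mm (x = -58 to +80) carrying a black plastic pocket 72 x 52 mm inside (1 mm play round the 70 x 50 parts). Origin at the underside, below the pocket's centre; z up, x along the pocket towards the spring roller, -x towards the steel keeper. Both long (y) walls are cut away from x = -27 to +27 mm, down to the base plate, to let the fingers in.
- pocket (a point): Centre of the pocket floor, 10 mm above the nest's origin; axes as the nest. Heights above it: walls straight up to 29 mm, then flared outward 4 mm as a lead-in up to 35 mm; when home, underside of housing 0, of spacer 16, of cover 26 mm, top of cover 33 mm.
- keeper (a point): Middle of the lower inner edge of the fixed steel lip at the -x end: 38.5 mm from the pocket's centre, 36 mm wide in y, underside 32 and top 38 mm above the pocket floor. Under it a slot 9 mm deep for the cover's tongue; over a seated spacer the opening is 6 mm high (slot floor 5 mm lower still). The end walls beside it stand 36 mm from the pocket's centre and stop the cover's end face.
- roller (a point): Inmost point of the spring roller at the +x end: 37.5 mm from the pocket's centre, 35 above its floor. Radius 7, width 14 mm, axle along y; springs back up to 6 mm in +x (4 N, then 2.2 N per mm). Block behind it: from x = 58 mm, 43 mm above the floor. A tucked cover first rests on it leaning some 11 degrees; 4-8 N down on the cover's lug half snaps the lug below it, which then holds.
- housing: Housing, plain aluminium block 70 (x) x 50 (y) x 16 mm with a round lens barrel, 26 mm across and 8 mm high, in the middle of its top; 0.14 kg. Origin at the centre of the underside, z up. Lies barrel up on the mat; either way round fits.
- spacer: Spacer, aluminium plate 70 (x) x 50 (y) x 10 mm with a round through hole 30 mm across in the middle; 0.07 kg. Origin at the centre of the underside, z up. Either way round fits.
- cover: Window cover, aluminium plate 70 (x) x 50 (y) x 7 mm with a round glass window in the middle of its top; 0.08 kg. Origin at the centre of the underside, z up. From its -x end a tongue sticks out 10 mm (28 mm wide), from its +x end a shorter lug 7 mm (16 mm wide); both are 4 mm thick and flush with the underside. The tongue belongs under the keeper, the lug under the roller.
- tongue_tip (a point): Middle of the lower edge of the cover's tongue tip, 45 mm from the cover's origin along its -x.
- dispenser: Bystander: amber glass bottle with white cap, 44 mm across, 85 mm high; origin at the underside.
- tweezers: Bystander: steel tweezers lying on the bench, about 125 x 15 x 8 mm; origin at the middle, underside.
- loupe: Bystander: black eye loupe, 42 mm across, 42 mm high; origin at the underside.
- mat: Thin grey bench mat, 340 x 450 x 2 mm, on which the three parts lie; its top is 2 mm above the bench. Fixed.
Not all that is in view belongs to the job. Leave any purple or yellow look-alike of the housing alone.

How it is judged:
By the outcome, as a careful person would: the job done as asked, in the order asked, and still so for the second after the job is handed in, with the robot touching nothing.
It also fails if it takes over 72 s, if anything falls off the work surface, if the arm or the gripper's body presses on something with over 40 N, if the wrist force passes 120 N, or if a joint passes its speed limit or range.

## Working session

There is one attempt and no reset: what is moved stays moved. The work goes in short steps, Python scripts to look and compute and a tool call to move; the robot and the scene stay as the last step left them, time stands still between calls to the robot, and variables do not carry over. Pictures are saved under pics/ and viewed, about 8 in all and at most 12, crops included, and the job is handed in when it is done.

Besides the shell and the picture viewer there is one more tool, called after ">>>" by a JSON object that holds its "api" and its "payload", one argument or row to a line. step_arm: Moves the arm, as the interface text tells. Its arguments: {"type":"object","properties":{"series":{"type":"array","items":{"type":"object","properties":{"grip":{"type":"number"},"linear":{"type":"array","items":{"type":"number"}},"roll":{"type":"number"}}}},"newtons":{"type":"number"}},"required":["series"]}

```bash
ls; mkdir -p pics; cat > h.py <<'E'
from station import arm
import numpy as np, cv2
def shot(n,fn=None):
    s=arm.read_state(); c=arm.camera(n)
    if n=="wrist":
        R=np.array(s["orientation"]); H=np.array(c["hand_eye"])
        c["Rw"]=R@H[:3,:3]; c["tw"]=R@H[:3,3]+np.array(s["ee_pos"])
    else:
        R=np.array(c["R"]); c["Rw"]=R.T; c["tw"]=-R.T@np.array(c["t"])
    if fn: cv2.imwrite(fn,c["frame"][:,:,::-1])
    return c
def w(c,p): return c["Rw"]@np.array(p)+c["tw"]
def pix(c,X):
    p=c["Rw"].T@(np.array(X)-c["tw"]); return np.array([c["fx"]*p[0]/p[2]+c["cx"],c["fy"]*p[1]/p[2]+c["cy"]])
def ray(c,u,v,z):
    d=c["Rw"]@np.array([(u-c["cx"])/c["fx"],(v-c["cy"])/c["fy"],1]); return c["tw"]+d*(z-c["tw"][2])/d[2]
E
python3 - <<'E'
from h import *
s=arm.read_state(); print({k:np.round(v,3).tolist() for k,v in s.items()})
for n in("top","scene"):
    c=shot(n,f"pics/{n}1.png"); print(n,c["tw"].round(3))
    for t in("nest","pocket","keeper","roller","housing","spacer","cover","tongue_tip","dispenser","tweezers","loupe"):
        for d in arm.mark_of(n,t)[:3]:
            X=w(c,d["point"]); print(t,round(d["p"],2),X.round(3),pix(c,X).round())
E
```

```text
pics
{'clock': 0.0, 'joint_pos': [-1.362, 0.334, 0.04, 1.466, -0.013, 1.343, -0.058], 'qd': [0.0, 0.0, -0.001, -0.002, -0.002, -0.0, -0.001], 'tau': [-0.0, -65.855, 1.366, -40.557, 0.017, 0.013, 0.0], 'ee_pos': [0.197, 0.619, 0.23], 'orientation': [[-0.953, 0.303, -0.0], [0.303, 0.953, -0.002], [-0.0, -0.002, -1.0]], 'force': [0.196, -0.233, 0.078], 'torque': [0.023, 0.037, -0.003], 'finger_gap': 0.085}
top [0.439 0.057 1.274]
nest 0.61 [ 0.51   0.205 -0.001] [238. 288.]
pocket 0.73 [0.513 0.2   0.012] [240. 286.]
pocket 0.37 [ 0.514  0.201 -0.002] [240. 286.]
keeper 0.85 [0.474 0.198 0.039] [239. 305.]
roller 0.94 [0.549 0.196 0.041] [240. 268.]
housing 0.83 [ 0.788 -0.123 -0.001] [391. 157.]
housing 0.68 [ 0.588 -0.171  0.   ] [416. 249.]
housing 0.66 [ 0.845 -0.009  0.002] [338. 132.]
spacer 0.72 [ 0.455 -0.311  0.004] [487. 312.]
spacer 0.34 [0.725 0.081 0.002] [297. 186.]
cover 0.71 [ 0.486 -0.11   0.003] [389. 298.]
tongue_tip 0.95 [ 0.445 -0.135  0.003] [402. 317.]
tongue_tip 0.2 [ 0.586 -0.169  0.002] [416. 250.]
dispenser 0.69 [ 0.723  0.083 -0.001] [296. 188.]
tweezers 0.5 [0.533 0.43  0.002] [130. 279.]
tweezers 0.45 [ 0.486 -0.111  0.004] [390. 298.]
loupe 0.79 [ 0.748 -0.296  0.001] [472. 174.]
scene [ 1.011 -0.461  1.159]
nest 0.94 [ 0.513  0.202 -0.005] [322. 192.]
nest 0.43 [0.515 0.197 0.011] [321. 190.]
pocket 0.82 [0.514 0.198 0.007] [321. 191.]
keeper 0.78 [0.475 0.2   0.037] [308. 175.]
roller 0.67 [0.552 0.201 0.046] [335. 188.]
roller 0.22 [0.517 0.197 0.01 ] [322. 191.]
housing 0.79 [ 0.585 -0.175 -0.   ] [244. 327.]
housing 0.78 [ 0.79  -0.121 -0.001] [339. 361.]
spacer 0.98 [ 0.456 -0.309  0.006] [154. 341.]
cover 0.88 [ 0.482 -0.11   0.   ] [227. 278.]
cover 0.57 [ 0.514  0.205 -0.004] [323. 191.]
tongue_tip 0.95 [ 0.441 -0.128 -0.001] [208. 275.]
dispenser 0.58 [ 0.727  0.079 -0.002] [368. 274.]
tweezers 0.77 [ 0.533  0.426 -0.005] [380. 137.]
loupe 0.57 [ 0.741 -0.291 -0.   ] [268. 415.]
```

View pics/top1.png

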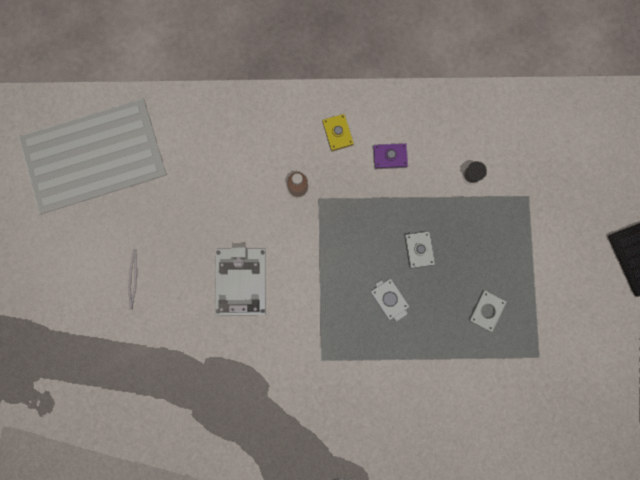

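```bash
python3 - <<'E'
import cv2,numpy as np
a=cv2.imread("pics/top1.png")
b=a[100:350,190:530]; 
cv2.imwrite("pics/crop1.png",cv2.resize(b,None,fx=2.35,fy=2.35,interpolation=cv2.INTER_CUBIC))
E
```

```text
(no output)
```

View pics/crop1.png

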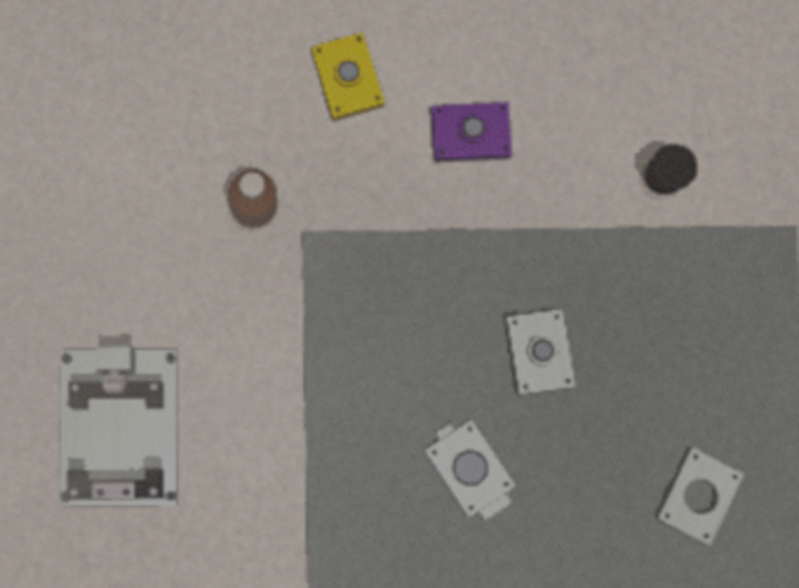

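The parts match the description. Housing candidates are yellow (338,131), purple (391,156) and bare aluminium (420,249), so the aluminium one is right. The spacer is at (488,311), the cover at (390,299) with its tongue at the lower right, and the nest at (240,286) with yaw near 0. Next I move over the nest to look at it closely.

>>> {"api": "step_arm", "payload": {
  "series": [
    {"linear": [-0.04,-0.028,0],"roll": 0},
    {"linear": [-0.08,-0.056,-0.01],"roll": 0},
    {"linear": [-0.12,-0.084,-0.02],"roll": 0},
    {"linear": [-0.16,-0.112,-0.02],"roll": 0},
    {"linear": [-0.2,-0.142,-0.02],"roll": 0}
  ]
}}

```text
schema error: expected keys grip, linear, roll
```

>>> {"api": "step_arm", "payload": {
  "series": [
    {"linear": [-0.04,-0.028,0],"roll": 0},
    {"linear": [-0.08,-0.056,-0.01],"roll": -0.08},
    {"linear": [-0.12,-0.084,-0.02],"roll": -0.16},
    {"linear": [-0.16,-0.112,-0.02],"roll": -0.24},
    {"linear": [-0.2,-0.142,-0.02],"roll": -0.308}
  ]
}}

```text
schema error: expected keys grip, linear, roll
```

>>> {"api": "step_arm", "payload": {
  "series": [
    {"linear": [0,0,0],"roll": 0},
    {"linear": [0,0,0],"roll": 0},
    {"linear": [0,0,0],"roll": 0}
  ]
}}

```text
schema error: expected keys grip, linear, roll
```

```bash
python3 - <<'E'
from h import *
c=shot("wrist","pics/w1.png"); print(np.round(c["hand_eye"],3).tolist(),c["fx"],c["cx"],c["cy"])
s=arm.read_state();print(s["clock"],s["ee_pos"],np.round(s["orientation"],3).tolist())
for t in("nest","pocket","keeper","roller"):
    for d in arm.mark_of("wrist",t)[:2]:
        X=w(c,d["point"]); print(t,round(d["p"],2),X.round(4),pix(c,X).round())
E
```

```text
[[-0.0, -0.952, -0.305, 0.078], [1.0, 0.0, -0.001, -0.001], [0.001, -0.305, 0.952, -0.141], [0.0, 0.0, 0.0, 1.0]] 357.57656217976376 326.53365382687224 240.4399079473204
1.25 [0.19690113 0.61943564 0.23130147] [[-0.953, 0.303, -0.0], [0.303, 0.953, -0.0], [0.0, -0.0, -1.0]]
```

View pics/w1.png

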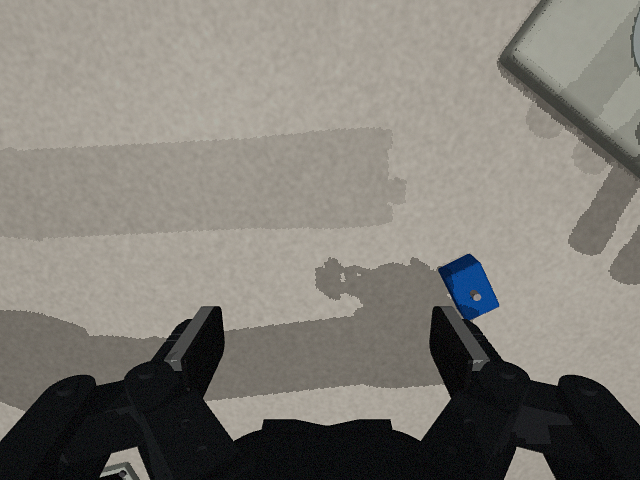

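>>> {"api": "step_arm", "payload": {
  "series": [
    {"grip": 0,"linear": [-0.04,-0.028,0],"roll": 0},
    {"grip": 0,"linear": [-0.08,-0.056,-0.01],"roll": 0},
    {"grip": 0,"linear": [-0.12,-0.084,-0.02],"roll": 0},
    {"grip": 0,"linear": [-0.16,-0.112,-0.02],"roll": 0},
    {"grip": 0,"linear": [-0.2,-0.142,-0.02],"roll": 0}
  ]
}}

```text
clock: 1.95
ee_pos: [0.3455, 0.422, 0.2518]
orientation: [[-0.953, 0.303, 0.001], [0.303, 0.953, 0.001], [-0.0, 0.001, -1.0]]
force: [1.2, 1.4, 1.0]
finger_gap: 0.0853
```

>>> {"api": "step_arm", "payload": {
  "series": [
    {"grip": 0,"linear": [-0.04,-0.028,0],"roll": 0},
    {"grip": 0,"linear": [-0.08,-0.056,-0.01],"roll": -0.08},
    {"grip": 0,"linear": [-0.12,-0.084,-0.02],"roll": -0.16},
    {"grip": 0,"linear": [-0.16,-0.112,-0.02],"roll": -0.24},
    {"grip": 0,"linear": [-0.2,-0.142,-0.02],"roll": -0.308}
  ]
}}

```text
clock: 2.45
ee_pos: [0.4942, 0.2246, 0.2725]
orientation: [[-1.0, -0.004, 0.002], [-0.004, 1.0, 0.002], [-0.002, 0.002, -1.0]]
force: [0.9, 0.9, -0.0]
finger_gap: 0.0854
```

>>> {"api": "step_arm", "payload": {
  "series": [
    {"grip": 0,"linear": [0,0,0],"roll": 0},
    {"grip": 0,"linear": [0,0,0],"roll": 0}
  ]
}}

```text
clock: 2.65
ee_pos: [0.495, 0.2233, 0.2727]
orientation: [[-1.0, -0.0, 0.002], [-0.0, 1.0, 0.003], [-0.002, 0.003, -1.0]]
force: [0.6, 0.9, -0.7]
finger_gap: 0.0849
```

```bash
python3 - <<'E'
from h import *
c=shot("wrist","pics/w2.png")
s=arm.read_state();print(s["clock"],s["ee_pos"],np.round(s["orientation"],3).tolist(),s["joint_pos"])
for t in("pocket","keeper","roller"):
    for d in arm.mark_of("wrist",t)[:2]:
        X=w(c,d["point"]); print(t,round(d["p"],2),X.round(4),pix(c,X).round())
E
```

```text
2.7 [0.49405892 0.2248811  0.2724984 ] [[-1.0, -0.003, 0.002], [-0.003, 1.0, 0.003], [-0.002, 0.003, -1.0]] [-0.84215437  0.08809787  0.35995153  1.68320978 -0.03323334  1.37343809
  1.09661786]
pocket 0.37 [ 0.4468 -0.1402  0.0035] [  1. 153.]
keeper 0.58 [0.4781 0.1993 0.0412] [304. 187.]
roller 0.77 [0.5539 0.2014 0.041 ] [307. 255.]
```

View pics/w2.png

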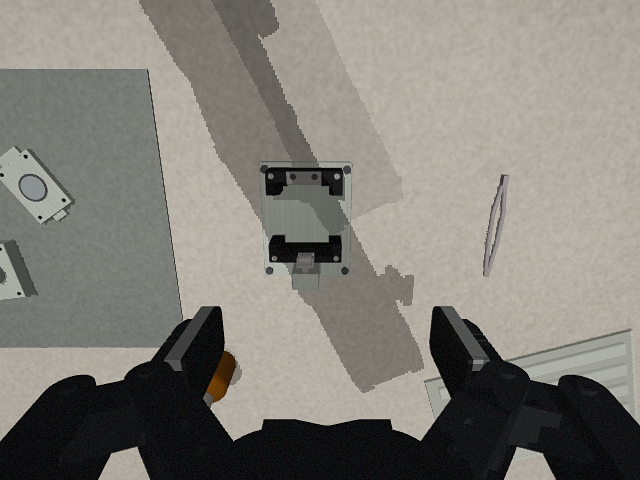

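The view shows the nest with its keeper at (304,178) towards the robot and its roller at (306,262). I go closer and fit the nest's pose from the edges.

>>> {"api": "step_arm", "payload": {
  "series": [
    {"grip": 0,"linear": [-0.006,-0.008,0.05],"roll": 0},
    {"grip": 0,"linear": [-0.012,-0.016,0.1],"roll": 0},
    {"grip": 0,"linear": [-0.018,-0.024,0.15],"roll": 0},
    {"grip": 0,"linear": [-0.018,-0.024,0.15],"roll": 0},
    {"grip": 0,"linear": [-0.018,-0.024,0.15],"roll": 0}
  ]
}}

```text
clock: 3.35
ee_pos: [0.5111, 0.2034, 0.1226]
orientation: [[-1.0, -0.007, -0.0], [-0.007, 1.0, 0.002], [0.0, 0.002, -1.0]]
force: [0.9, 0.2, 0.8]
finger_gap: 0.085
```

```bash
python3 - <<'E'
from h import *
c=shot("wrist","pics/w3.png")
import pickle; pickle.dump(c,open("w3.pkl","wb"))
s=arm.read_state();print(s["clock"],s["ee_pos"],np.round(s["orientation"],3).tolist())
for t in("keeper","roller"):
    for d in arm.mark_of("wrist",t)[:2]:
        X=w(c,d["point"]); print(t,round(d["p"],2),X.round(4),pix(c,X).round())
f=c["frame"][110:360,220:440]
cv2.imwrite("pics/w3c.png",cv2.resize(f[:,:,::-1],(660,750),interpolation=cv2.INTER_CUBIC)[:600+150])
cv2.imwrite("pics/w3c.png",cv2.resize(f[:,:,::-1],None,fx=2.4,fy=2.4,interpolation=cv2.INTER_CUBIC))
E
```

```text
3.4 [0.51221265 0.20401989 0.12423097] [[-1.0, -0.007, 0.003], [-0.007, 1.0, 0.003], [-0.003, 0.003, -1.0]]
keeper 0.57 [0.4746 0.2024 0.0406] [327. 195.]
keeper 0.32 [0.5115 0.1986 0.0095] [321. 237.]
roller 0.56 [0.5508 0.2019 0.0401] [325. 304.]
```

View pics/w3c.png

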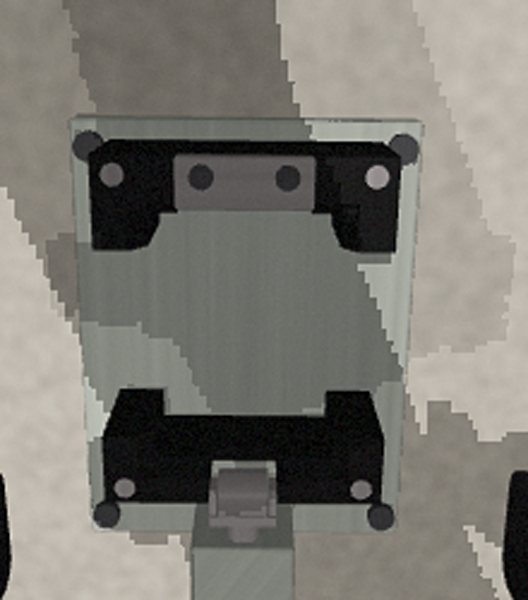

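The crop shows the nest plate corners, the keeper lip's inner edge (row 211) and the foot of the +x end wall (row 415). I fit the pose from these.

```bash
python3 - <<'E'
from h import *
import pickle; from scipy.optimize import least_squares
c=pickle.load(open("w3.pkl","rb"))
P=[[-58,-52,10,70,124],[-58,52,10,422,124],[80,-52,10,88,530],[80,52,10,397,532],[-38.5,-18,48,175,211],[-38.5,18,48,315,211],[36,-26,10,163,415],[36,26,10,325,415]]
P=np.array(P,float); uv=P[:,3:]/2.4+[220,110]
def f(q,full=False):
    a=q[2]; R=np.array([[np.cos(a),-np.sin(a),0],[np.sin(a),np.cos(a),0],[0,0,1]])
    X=(R@(P[:,:3].T/1000)).T+[q[0],q[1],q[3] if len(q)>3 else 0]
    return (np.array([pix(c,x) for x in X])-uv).ravel()
for x0 in ([.512,.2,0],[.512,.2,0,0]):
    r=least_squares(f,x0); print(r.x.round(4)); print(r.fun.reshape(-1,2).round(1).tolist())
E
```

```text
[ 0.5135  0.1993 -0.0027]
[[-1.7, -2.8], [1.6, -1.4], [0.7, 2.0], [0.2, 2.2], [-0.8, -0.3], [0.0, 0.3], [0.2, 0.5], [-0.0, 1.1]]
[ 0.5147  0.1993 -0.0027 -0.0044]
[[-0.3, -1.6], [0.3, -0.2], [1.7, 0.4], [-0.8, 0.5], [-0.2, 0.3], [-0.6, 0.8], [0.8, -0.4], [-0.6, 0.1]]
```

>>> {"api": "step_arm", "payload": {
  "series": [
    {"grip": 0,"linear": [-0.006,-0.038,-0.02],"roll": 0},
    {"grip": 0,"linear": [-0.014,-0.076,-0.03],"roll": 0},
    {"grip": 0,"linear": [-0.022,-0.114,-0.03],"roll": 0},
    {"grip": 0,"linear": [-0.03,-0.152,-0.03],"roll": 0},
    {"grip": 0,"linear": [-0.037,-0.19,-0.03],"roll": 0}
  ]
}}

```text
clock: 4.0
ee_pos: [0.5527, 0.0138, 0.1573]
orientation: [[-1.0, -0.008, 0.009], [-0.008, 1.0, 0.007], [-0.009, 0.006, -1.0]]
force: [0.6, 0.0, -0.5]
finger_gap: 0.0854
```

>>> {"api": "step_arm", "payload": {
  "series": [
    {"grip": 0,"linear": [-0.006,-0.038,0],"roll": -0.03},
    {"grip": 0,"linear": [-0.014,-0.076,0.01],"roll": -0.06},
    {"grip": 0,"linear": [-0.022,-0.114,0.02],"roll": -0.09},
    {"grip": 0,"linear": [-0.03,-0.152,0.03],"roll": -0.12},
    {"grip": 0,"linear": [-0.037,-0.187,0.03],"roll": -0.14}
  ]
}}

```text
clock: 4.5
ee_pos: [0.5925, -0.1737, 0.1277]
orientation: [[-0.989, -0.15, 0.011], [-0.15, 0.989, 0.007], [-0.012, 0.005, -1.0]]
force: [0.3, 0.3, -0.1]
finger_gap: 0.0851
```

>>> {"api": "step_arm", "payload": {
  "series": [
    {"grip": 0,"linear": [0,0,0],"roll": 0},
    {"grip": 0,"linear": [0,0,0],"roll": 0}
  ]
}}

```text
clock: 4.7
ee_pos: [0.5937, -0.1742, 0.1297]
orientation: [[-0.989, -0.149, 0.014], [-0.149, 0.989, 0.007], [-0.015, 0.005, -1.0]]
force: [0.3, 1.5, 0.6]
finger_gap: 0.0856
```

```bash
cat >> h.py <<'E'
def rects(c,zt):
    """bright grey parts on mat: min-area rect on plane zt -> centre, yaw of long axis, size"""
    hsv=cv2.cvtColor(c["frame"],cv2.COLOR_RGB2HSV)
    m=((hsv[:,:,2]>125)&(hsv[:,:,1]<60)).astype(np.uint8); m[300:]=m[300:]*(np.abs(np.arange(640)-326)<95)
    m=cv2.morphologyEx(m,cv2.MORPH_OPEN,np.ones((3,3),np.uint8))
    for k in cv2.findContours(m,cv2.RETR_EXTERNAL,cv2.CHAIN_APPROX_NONE)[0]:
        if cv2.contourArea(k)<1500: continue
        W=np.array([ray(c,u,v,zt)[:2] for u,v in k[:,0]],np.float32)
        (cx,cy),(a,b),an=cv2.minAreaRect(W*1000)
        if max(a,b)>130: continue
        yaw=an if a>b else an+90
        print("rect",round(cx,1),round(cy,1),"size",round(max(a,b),1),round(min(a,b),1),"yaw",round((yaw+90)%180-90,1))
E
python3 - <<'E'
from h import *
c=shot("wrist","pics/w4.png")
s=arm.read_state();print(s["clock"],s["ee_pos"],np.round(s["orientation"],3).tolist())
for t in("housing",):
    for d in arm.mark_of("wrist",t)[:2]:
        X=w(c,d["point"]); print(t,round(d["p"],2),X.round(4),pix(c,X).round())
rects(c,.018)
E
```

```text
4.75 [ 0.59357736 -0.17280302  0.12932424] [[-0.989, -0.15, 0.013], [-0.15, 0.989, 0.008], [-0.014, 0.005, -1.0]]
housing 0.87 [ 0.7914 -0.122  -0.0029] [350. 427.]
housing 0.63 [ 0.5827 -0.1732  0.0012] [330. 215.]
```

View pics/w4.png

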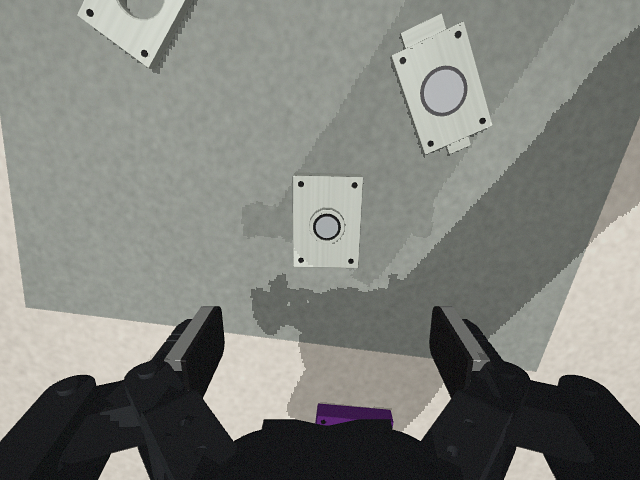

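The view shows the housing at (327,222) nearly aligned with the tool, the cover at (443,90) with its tongue at (424,28), and the spacer at upper left. The tool leans slightly, about 0.8°. I refine the rectangle threshold.

```bash
sed -i 's/>125)/>180)/' h.py; python3 - <<'E'
from h import *
c=shot("wrist"); rects(c,.018)
print([ray(c,u,v,.018)[:2].round(4).tolist() for u,v in((293,176),(363,178),(357,268),(293,267))])
d=[ray(c,u,v,.009)[:2] for u,v in((392,57),(464,23),(492,125),(424,155))]
d=np.array(d);print("cover",d.mean(0),np.degrees(np.arctan2(*((d[0]+d[1]-d[2]-d[3])[::-1]))))
E
```

```text
rect 741.0 -201.4 size 109.9 60.2 yaw 3.9
rect 575.8 43.3 size 75.3 59.5 yaw 8.6
rect 584.9 -176.0 size 68.5 48.7 yaw 7.2
rect 484.2 -115.1 size 81.9 47.2 yaw 32.3
rect 468.6 -314.2 size 48.6 45.0 yaw 61.9
[[0.5542, -0.202], [0.5482, -0.1535], [0.6158, -0.1455], [0.6222, -0.1936]]
cover [ 0.48475163 -0.10953161] -148.0654281800064
```

>>> {"api": "step_arm", "payload": {
  "series": [
    {"grip": 0,"linear": [0.0104,-0.0005,0.03],"roll": 0.026},
    {"grip": 0,"linear": [0.0104,-0.0005,0.065],"roll": 0.026},
    {"grip": 0,"linear": [0.0104,-0.0005,0.1],"roll": 0.026},
    {"grip": 0,"linear": [0.0104,-0.0005,0.115],"roll": 0.026},
    {"grip": 0,"linear": [0.0104,-0.0005,0.123],"roll": 0.026}
  ]
}}

```text
clock: 5.35
ee_pos: [0.5843, -0.1715, 0.0047]
orientation: [[-0.992, -0.128, 0.011], [-0.128, 0.992, 0.009], [-0.012, 0.007, -1.0]]
force: [-0.4, 0.4, 0.4]
finger_gap: 0.0856
```

>>> {"api": "step_arm", "payload": {
  "newtons": 30,
  "series": [
    {"grip": 0.3,"linear": [0,0,0],"roll": 0},
    {"grip": 0.6,"linear": [0,0,0],"roll": 0},
    {"grip": 0.6,"linear": [0,0,0],"roll": 0},
    {"grip": 0.6,"linear": [0,0,0],"roll": 0},
    {"grip": 0.6,"linear": [0,0,0],"roll": 0}
  ]
}}

```text
clock: 5.85
ee_pos: [0.5856, -0.1719, 0.0066]
orientation: [[-0.992, -0.128, 0.014], [-0.128, 0.992, 0.008], [-0.015, 0.006, -1.0]]
force: [-0.7, 0.0, 6.3]
finger_gap: 0.0491
```

>>> {"api": "step_arm", "payload": {
  "series": [
    {"grip": 0.6,"linear": [0,0,-0.01],"roll": 0},
    {"grip": 0.6,"linear": [0,0,-0.04],"roll": 0},
    {"grip": 0.6,"linear": [0,0.01,-0.08],"roll": 0},
    {"grip": 0.6,"linear": [0.002,0.04,-0.1],"roll": 0},
    {"grip": 0.6,"linear": [0.004,0.08,-0.1],"roll": 0}
  ]
}}

```text
clock: 6.35
ee_pos: [0.572, -0.0958, 0.1116]
orientation: [[-0.992, -0.124, 0.021], [-0.123, 0.992, 0.007], [-0.022, 0.005, -1.0]]
force: [-0.2, 1.2, -1.0]
finger_gap: 0.0492
```

>>> {"api": "step_arm", "payload": {
  "series": [
    {"grip": 0.6,"linear": [0.002,0.045,0],"roll": 0},
    {"grip": 0.6,"linear": [0.004,0.09,0],"roll": 0},
    {"grip": 0.6,"linear": [0.006,0.135,0],"roll": 0},
    {"grip": 0.6,"linear": [0.008,0.18,0],"roll": 0},
    {"grip": 0.6,"linear": [0.01,0.22,0],"roll": 0}
  ]
}}

```text
clock: 6.85
ee_pos: [0.5344, 0.1235, 0.1137]
orientation: [[-0.992, -0.124, 0.022], [-0.124, 0.992, 0.008], [-0.023, 0.006, -1.0]]
force: [0.5, -0.5, -2.0]
finger_gap: 0.049
```

>>> {"api": "step_arm", "payload": {
  "series": [
    {"grip": 0.6,"linear": [0.002,0.03,0],"roll": 0.04},
    {"grip": 0.6,"linear": [0.006,0.06,0],"roll": 0.08},
    {"grip": 0.6,"linear": [0.009,0.074,0],"roll": 0.128},
    {"grip": 0.6,"linear": [0.009,0.074,0],"roll": 0.128},
    {"grip": 0.6,"linear": [0.009,0.074,0],"roll": 0.128}
  ]
}}

```text
clock: 7.35
ee_pos: [0.5166, 0.1952, 0.1146]
orientation: [[-1.0, 0.002, 0.023], [0.003, 1.0, 0.008], [-0.023, 0.008, -1.0]]
force: [0.3, -1.1, -1.2]
finger_gap: 0.0488
```

```bash
python3 - <<'E'
from h import *
c=shot("wrist","pics/w5.png")
s=arm.read_state();print(s["clock"],s["ee_pos"],np.round(s["orientation"],4).tolist(),s["force"])
for t in("housing","keeper","roller"):
    for d in arm.mark_of("wrist",t)[:1]:
        X=w(c,d["point"]); print(t,round(d["p"],2),X.round(4),pix(c,X).round())
E
```

```text
7.4 [0.5167877  0.19450357 0.11445275] [[-0.9997, 0.0037, 0.0226], [0.0039, 1.0, 0.0082], [-0.0226, 0.0083, -0.9997]] [ 0.24086763  0.13208248 -1.14732599]
keeper 0.84 [0.4755 0.2013 0.0396] [337. 187.]
```

View pics/w5.png

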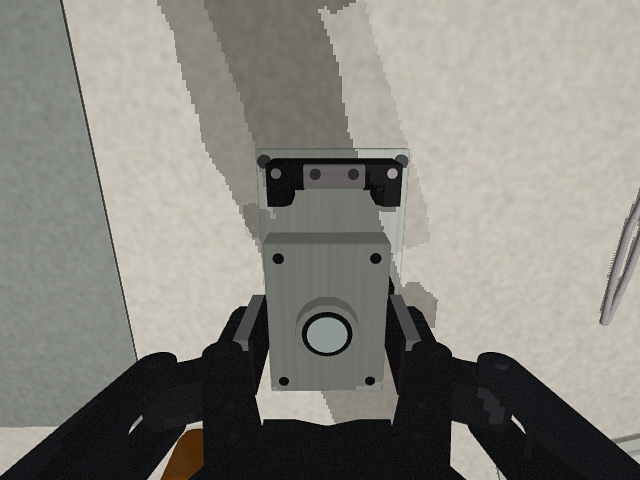

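The housing is held level, with its barrel at (327,335). The keeper's inner edge is at row 189. I compute the part's offset in the tool.

```bash
cat >> h.py <<'E'
def toolray(c,u,v,z):
    H=np.array(c["hand_eye"]); d=H[:3,:3]@np.array([(u-c["cx"])/c["fx"],(v-c["cy"])/c["fy"],1]); return (H[:3,3]+d*(z-H[2,3])/d[2])*1000
E
python3 - <<'E'
from h import *
c=arm.camera("wrist"); s=arm.read_state()
print("barrel",toolray(c,327,335,-.0275).round(1))
print("corners",[toolray(c,u,v,-.0195).round(1).tolist()[:2] for u,v in((262,243),(391,243),(384,390),(271,390))])
c["Rw"]=np.array(s["orientation"])@np.array(c["hand_eye"])[:3,:3]; c["tw"]=np.array(s["orientation"])@np.array(c["hand_eye"])[:3,3]+s["ee_pos"]
print(s["ee_pos"],"keeper edge",ray(c,304,189,.048),ray(c,365,189,.048),"base",ray(c,256,151,.01),ray(c,409,151,.01))
E
```

```text
barrel [  5.7  -0.7 -27.5]
corners [[38.2, -23.8], [38.2, 22.1], [-25.3, 22.7], [-25.3, -23.6]]
[0.51667251 0.19471503 0.1140797 ] keeper edge [0.47479521 0.18156453 0.048     ] [0.47502093 0.21679996 0.048     ] base [0.45656355 0.14836586 0.01      ] [0.45713082 0.24959251 0.01      ]
```

```bash
python3 - <<'E'
from h import *
c=arm.camera("wrist"); H=np.array(c["hand_eye"])
# housing frame aligned with tool: x=tool x, y=tool y, z=tool z (down), origin underside centre
obj=np.array([[35,-25,-16],[35,25,-16],[-35,25,-16],[-35,-25,-16],[35,-25,0],[35,25,0],[0,0,-24]],float)
uv=np.array([[262,243],[391,243],[384,390],[271,390],[266,233],[387,233],[327,335]],float)
K=np.array([[c["fx"],0,c["cx"]],[0,c["fy"],c["cy"]],[0,0,1]])
ok,r,t=cv2.solvePnP(obj,uv,K,None)
R=H[:3,:3]@cv2.Rodrigues(r)[0]; p=H[:3,:3]@t[:,0]+H[:3,3]*1000
print(R.round(3).tolist(),p.round(1)); pr=cv2.projectPoints(obj,r,t,K,None)[0][:,0]; print((pr-uv).round(1).tolist())
g=cv2.cvtColor(c["frame"],cv2.COLOR_RGB2GRAY)
print("col330",g[222:252,345].tolist()); print(g[380:396,300].tolist()); print("row260",g[260,250:275].tolist(),g[260,380:400].tolist())
# height from the scene camera
d=shot("scene"); 
for q in arm.mark_of("scene","housing")[:3]: print(q["p"],w(d,q["point"]))
print(arm.read_state()["ee_pos"])
E
```

```text
[[1.0, 0.005, 0.03], [-0.005, 1.0, 0.004], [-0.03, -0.004, 1.0]] [ 0.2 -0.6  6.6]
[[-0.7, 1.4], [0.7, 1.0], [-0.9, 0.7], [0.7, 0.8], [2.0, -1.5], [-1.6, -1.9], [-0.2, -0.6]]
col330 [114, 116, 117, 115, 115, 113, 115, 114, 116, 117, 90, 91, 87, 85, 85, 86, 89, 89, 87, 89, 86, 94, 108, 109, 114, 112, 114, 110, 113, 113]
[114, 115, 115, 117, 113, 114, 114, 114, 113, 112, 113, 207, 200, 198, 197, 196]
row260 [193, 192, 191, 192, 192, 192, 194, 195, 196, 195, 195, 198, 142, 120, 103, 113, 110, 113, 115, 115, 113, 116, 95, 19, 12] [14, 120, 115, 113, 113, 112, 109, 114, 112, 106, 108, 138, 136, 200, 195, 191, 187, 189, 192, 196]
0.89 [ 0.84527259 -0.00810371  0.00152177]
0.84 [ 0.79073455 -0.12371628  0.00089235]
0.64 [0.51603933 0.19879406 0.1073245 ]
[0.51644809 0.19525364 0.11390688]
```

The wrist fit and the scene network agree that the housing's underside is 6.6 mm below the TCP and centred. I align it and lower it in stages.

>>> {"api": "step_arm", "payload": {
  "series": [
    {"grip": 0.6,"linear": [0.003,0.005,0.01],"roll": 0.003},
    {"grip": 0.6,"linear": [0.004,0.0045,0.03],"roll": 0.003},
    {"grip": 0.6,"linear": [0.0042,0.0045,0.05],"roll": 0.003},
    {"grip": 0.6,"linear": [0.0042,0.0045,0.06],"roll": 0.003},
    {"grip": 0.6,"linear": [0.0042,0.0045,0.06],"roll": 0.003}
  ]
}}

```text
clock: 8.25
ee_pos: [0.5124, 0.1999, 0.0521]
orientation: [[-1.0, 0.007, 0.019], [0.007, 1.0, 0.007], [-0.019, 0.007, -1.0]]
force: [-0.3, -0.5, -1.2]
finger_gap: 0.0492
```

>>> {"api": "step_arm", "payload": {
  "series": [
    {"grip": 0.6,"linear": [0.0002,0,0.005],"roll": 0},
    {"grip": 0.6,"linear": [0.0003,-0.0001,0.01],"roll": 0},
    {"grip": 0.6,"linear": [0.0004,-0.0002,0.015],"roll": 0}
  ]
}}

```text
clock: 8.55
ee_pos: [0.5126, 0.2001, 0.0372]
orientation: [[-1.0, 0.007, 0.02], [0.007, 1.0, 0.007], [-0.02, 0.007, -1.0]]
force: [-0.6, 0.1, -0.2]
finger_gap: 0.0493
```

>>> {"api": "step_arm", "payload": {
  "series": [
    {"grip": 0.6,"linear": [0.0001,0,0.005],"roll": -0.006},
    {"grip": 0.6,"linear": [0.0002,-0.0001,0.01],"roll": -0.006},
    {"grip": 0.6,"linear": [0.0003,-0.0001,0.014],"roll": -0.006},
    {"grip": 0.6,"linear": [0.0003,-0.0001,0.016],"roll": -0.006},
    {"grip": 0.6,"linear": [0.0003,-0.0001,0.018],"roll": -0.006}
  ]
}}

```text
clock: 9.05
ee_pos: [0.5127, 0.2001, 0.0191]
orientation: [[-1.0, 0.001, 0.02], [0.001, 1.0, 0.007], [-0.02, 0.007, -1.0]]
force: [0.4, -0.0, -1.6]
finger_gap: 0.0492
```

>>> {"api": "step_arm", "payload": {
  "series": [
    {"grip": 0.6,"linear": [0,0,0.001],"roll": 0},
    {"grip": 0.6,"linear": [0,0,0.002],"roll": 0}
  ]
}}

```text
clock: 9.25
ee_pos: [0.5127, 0.2001, 0.017]
orientation: [[-1.0, 0.001, 0.02], [0.001, 1.0, 0.007], [-0.02, 0.007, -1.0]]
force: [0.2, 0.5, -1.7]
finger_gap: 0.0491
```

>>> {"api": "step_arm", "payload": {
  "series": [
    {"grip": 0.6,"linear": [0,0,0.0007],"roll": 0},
    {"grip": 0.6,"linear": [0,0,0.0015],"roll": 0}
  ]
}}

```text
clock: 9.45
ee_pos: [0.5128, 0.2002, 0.0156]
orientation: [[-1.0, 0.001, 0.02], [0.001, 1.0, 0.007], [-0.02, 0.007, -1.0]]
force: [0.0, -0.8, -1.7]
finger_gap: 0.049
```

>>> {"api": "step_arm", "payload": {
  "series": [
    {"grip": 0.6,"linear": [0,0,0.0007],"roll": 0},
    {"grip": 0.6,"linear": [0,0,0.0012],"roll": 0}
  ]
}}

```text
clock: 9.65
ee_pos: [0.5129, 0.2002, 0.0145]
orientation: [[-1.0, 0.001, 0.02], [0.001, 1.0, 0.007], [-0.02, 0.007, -1.0]]
force: [-2.4, -0.9, 7.1]
finger_gap: 0.0492
```

>>> {"api": "step_arm", "payload": {
  "series": [
    {"grip": 0.5,"linear": [0,0,0],"roll": 0},
    {"grip": 0.35,"linear": [0,0,0],"roll": 0},
    {"grip": 0.25,"linear": [0,0,0],"roll": 0},
    {"grip": 0.2,"linear": [0,0,-0.01],"roll": 0},
    {"grip": 0.2,"linear": [0,0,-0.04],"roll": 0}
  ]
}}

```text
clock: 10.15
ee_pos: [0.5104, 0.1991, 0.0532]
orientation: [[-1.0, 0.001, 0.016], [0.001, 1.0, 0.005], [-0.016, 0.005, -1.0]]
force: [1.0, -0.3, -0.4]
finger_gap: 0.0682
```

>>> {"api": "step_arm", "payload": {
  "series": [
    {"grip": 0,"linear": [0,0,-0.05],"roll": 0},
    {"grip": 0,"linear": [0,0,-0.08],"roll": 0},
    {"grip": 0,"linear": [0,0,-0.08],"roll": 0}
  ]
}}

```text
clock: 10.45
ee_pos: [0.5118, 0.1998, 0.1386]
orientation: [[-1.0, 0.001, 0.023], [0.002, 1.0, 0.009], [-0.023, 0.009, -1.0]]
force: [0.5, -0.3, 1.0]
finger_gap: 0.0855
```

```bash
python3 - <<'E'
from h import *
c=shot("wrist","pics/w6.png")
s=arm.read_state();print(s["clock"],s["ee_pos"],np.round(s["orientation"],4).tolist())
for t in("housing",):
    for d in arm.mark_of("wrist",t)[:2]:
        X=w(c,d["point"]); print(t,round(d["p"],2),X.round(4),pix(c,X).round())
cv2.imwrite("pics/w6c.png",cv2.resize(c["frame"][110:370,220:440,::-1],None,fx=2.3,fy=2.3,interpolation=cv2.INTER_CUBIC))
E
```

```text
10.5 [0.51052348 0.19939501 0.13613069] [[-0.9998, 0.0011, 0.0206], [0.0013, 1.0, 0.0077], [-0.0206, 0.0077, -0.9998]]
housing 0.74 [0.5109 0.2001 0.0084] [327. 225.]
```

View pics/w6c.png

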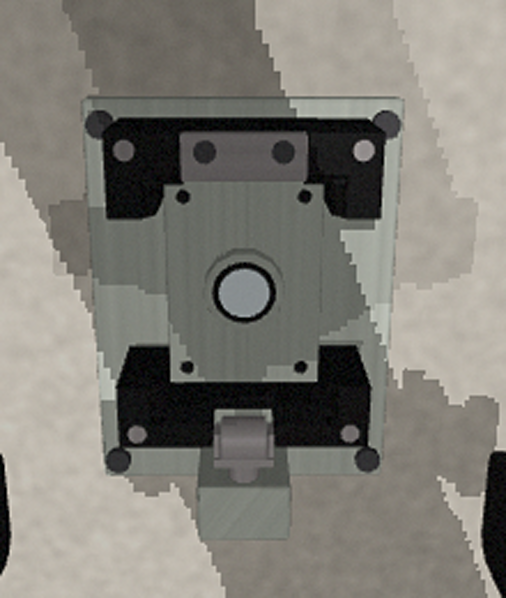

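The housing lies flat in the pocket with its barrel up at (244,292) in the crop. Next is the spacer.

>>> {"api": "step_arm", "payload": {
  "series": [
    {"grip": 0,"linear": [0.005,-0.046,0],"roll": 0},
    {"grip": 0,"linear": [0.01,-0.092,0],"roll": 0},
    {"grip": 0,"linear": [0.015,-0.138,0],"roll": 0},
    {"grip": 0,"linear": [0.02,-0.184,0],"roll": 0},
    {"grip": 0,"linear": [0.025,-0.23,0],"roll": 0}
  ]
}}

```text
clock: 11.05
ee_pos: [0.4828, -0.0327, 0.1314]
orientation: [[-1.0, 0.001, 0.016], [0.001, 1.0, 0.006], [-0.016, 0.006, -1.0]]
force: [0.3, 0.3, 0.1]
finger_gap: 0.0858
```

>>> {"api": "step_arm", "payload": {
  "series": [
    {"grip": 0,"linear": [0.005,-0.046,0],"roll": 0.08},
    {"grip": 0,"linear": [0.01,-0.092,0],"roll": 0.16},
    {"grip": 0,"linear": [0.015,-0.138,0],"roll": 0.24},
    {"grip": 0,"linear": [0.02,-0.184,0],"roll": 0.32},
    {"grip": 0,"linear": [0.025,-0.23,0],"roll": 0.4}
  ]
}}

```text
clock: 11.55
ee_pos: [0.4565, -0.2641, 0.1288]
orientation: [[-0.919, 0.393, 0.015], [0.393, 0.919, 0.006], [-0.011, 0.012, -1.0]]
force: [0.5, 0.2, -0.2]
finger_gap: 0.0856
```

>>> {"api": "step_arm", "payload": {
  "series": [
    {"grip": 0,"linear": [0.013,-0.02,0],"roll": 0.03},
    {"grip": 0,"linear": [0.023,-0.04,0],"roll": 0.03},
    {"grip": 0,"linear": [0.023,-0.04,0],"roll": 0.03},
    {"grip": 0,"linear": [0.023,-0.04,0],"roll": 0.03}
  ]
}}

```text
clock: 11.95
ee_pos: [0.419, -0.2912, 0.1273]
orientation: [[-0.907, 0.421, 0.014], [0.421, 0.907, 0.007], [-0.01, 0.012, -1.0]]
force: [0.4, 0.6, 0.6]
finger_gap: 0.0853
```

```bash
python3 - <<'E'
from h import *
c=shot("wrist","pics/w7.png")
s=arm.read_state();print(s["clock"],s["ee_pos"],np.round(s["orientation"],4).tolist(),s["joint_pos"].round(2))
for t in("spacer",):
    for d in arm.mark_of("wrist",t)[:2]:
        X=w(c,d["point"]); print(t,round(d["p"],2),X.round(4),pix(c,X).round())
rects(c,.012)
E
```

```text
12.0 [ 0.41970792 -0.29081519  0.12748517] [[-0.9076, 0.4195, 0.0143], [0.4197, 0.9077, 0.007], [-0.01, 0.0124, -0.9999]] [-0.26  0.16  0.86  1.97 -0.15  1.07  1.81]
spacer 0.8 [ 0.4578 -0.3107 -0.0007] [324. 279.]
rect 532.7 -416.9 size 85.2 33.0 yaw -29.6
```

>>> {"api": "step_arm", "payload": {
  "series": [
    {"grip": 0,"linear": [-0.042,-0.002,0],"roll": 0},
    {"grip": 0,"linear": [-0.042,-0.002,0],"roll": 0},
    {"grip": 0,"linear": [-0.042,-0.002,0],"roll": 0}
  ]
}}

```text
clock: 12.35
ee_pos: [0.458, -0.3094, 0.1271]
orientation: [[-0.909, 0.417, 0.012], [0.417, 0.909, 0.006], [-0.008, 0.01, -1.0]]
force: [-0.9, -0.2, 0.3]
finger_gap: 0.0852
```

```bash
sed -i 's/def rects(c,zt):/def rects(c,zt,th=180):/;s/>180)/>th)/' h.py; python3 - <<'E'
from h import *
c=shot("wrist","pics/w7.png")
s=arm.read_state();print(s["clock"],s["ee_pos"],np.round(s["orientation"],4).tolist())
g=cv2.cvtColor(c["frame"],cv2.COLOR_RGB2GRAY); print(g[150:300:10,326].tolist(),g[200,250:410:8].tolist())
for th in(130,150,165,180,195): print(th); rects(c,.012,th)
E
```

```text
12.4 [ 0.45732068 -0.30944642  0.12749752] [[-0.9084, 0.4179, 0.0129], [0.418, 0.9084, 0.0066], [-0.0089, 0.0114, -0.9999]]
[132, 132, 136, 134, 181, 182, 182, 129, 131, 132, 116, 183, 204, 102, 150] [131, 147, 146, 136, 126, 183, 188, 182, 179, 180, 181, 176, 184, 181, 135, 132, 131, 132, 129, 130]
130
rect 572.1 -124.7 size 74.5 52.8 yaw -9.2
rect 403.7 -249.7 size 51.5 44.4 yaw 19.0
150
rect 560.6 -417.0 size 121.6 52.6 yaw -29.4
rect 455.7 -312.2 size 68.5 49.9 yaw -28.3
165
rect 561.2 -417.8 size 119.7 51.7 yaw -29.4
rect 455.8 -312.2 size 68.4 49.6 yaw -28.4
180
rect 561.2 -417.8 size 119.7 51.7 yaw -29.4
rect 455.8 -312.3 size 68.2 49.5 yaw -28.2
195
rect 561.4 -418.4 size 118.8 50.8 yaw -29.4
```

View pics/w7.png

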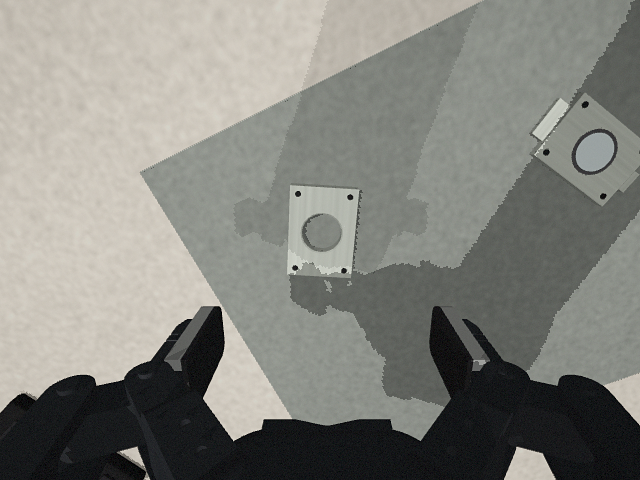

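The spacer is at (322,232), centred at (0.4558, -0.3120) with yaw -28°. I grasp it.

>>> {"api": "step_arm", "payload": {
  "series": [
    {"grip": 0,"linear": [0.001,-0.003,0.03],"roll": 0.063},
    {"grip": 0,"linear": [0.0012,-0.0036,0.065],"roll": 0.063},
    {"grip": 0,"linear": [0.0014,-0.004,0.1],"roll": 0.063},
    {"grip": 0,"linear": [0.0016,-0.0045,0.116],"roll": 0.063},
    {"grip": 0,"linear": [0.0016,-0.0045,0.123],"roll": 0.063}
  ]
}}

```text
clock: 12.9
ee_pos: [0.4548, -0.3114, 0.0037]
orientation: [[-0.88, 0.474, 0.012], [0.474, 0.88, 0.008], [-0.007, 0.012, -1.0]]
force: [-0.1, -0.4, 0.7]
finger_gap: 0.0854
```

>>> {"api": "step_arm", "payload": {
  "newtons": 30,
  "series": [
    {"grip": 0.3,"linear": [0,0,0],"roll": 0},
    {"grip": 0.6,"linear": [0,0,0],"roll": 0},
    {"grip": 0.6,"linear": [0,0,0],"roll": 0},
    {"grip": 0.6,"linear": [0,0,0],"roll": 0},
    {"grip": 0.6,"linear": [0,0,0],"roll": 0}
  ]
}}

```text
clock: 13.4
ee_pos: [0.4556, -0.3119, 0.0054]
orientation: [[-0.88, 0.474, 0.014], [0.474, 0.88, 0.007], [-0.009, 0.013, -1.0]]
force: [-2.0, 1.6, 6.3]
finger_gap: 0.0492
```

>>> {"api": "step_arm", "payload": {
  "series": [
    {"grip": 0.6,"linear": [0,0,-0.01],"roll": 0},
    {"grip": 0.6,"linear": [0,0,-0.045],"roll": 0},
    {"grip": 0.6,"linear": [0,0,-0.09],"roll": 0},
    {"grip": 0.6,"linear": [0.016,0.04,-0.11],"roll": 0},
    {"grip": 0.6,"linear": [0.032,0.08,-0.11],"roll": 0}
  ]
}}

```text
clock: 13.9
ee_pos: [0.4655, -0.2287, 0.1204]
orientation: [[-0.878, 0.478, 0.02], [0.478, 0.878, 0.006], [-0.015, 0.015, -1.0]]
force: [1.9, 0.6, -1.5]
finger_gap: 0.0489
```

>>> {"api": "step_arm", "payload": {
  "series": [
    {"grip": 0.6,"linear": [0.016,0.04,0],"roll": 0},
    {"grip": 0.6,"linear": [0.032,0.08,0],"roll": 0},
    {"grip": 0.6,"linear": [0.048,0.12,0],"roll": 0},
    {"grip": 0.6,"linear": [0.064,0.16,0],"roll": 0},
    {"grip": 0.6,"linear": [0.08,0.2,0],"roll": 0}
  ]
}}

```text
clock: 14.4
ee_pos: [0.4913, -0.0132, 0.1237]
orientation: [[-0.878, 0.478, 0.023], [0.479, 0.878, 0.007], [-0.017, 0.017, -1.0]]
force: [1.4, -0.1, -0.2]
finger_gap: 0.0488
```

>>> {"api": "step_arm", "payload": {
  "series": [
    {"grip": 0.6,"linear": [0.016,0.04,0],"roll": -0.08},
    {"grip": 0.6,"linear": [0.032,0.08,0],"roll": -0.16},
    {"grip": 0.6,"linear": [0.048,0.12,0],"roll": -0.24},
    {"grip": 0.6,"linear": [0.064,0.16,0],"roll": -0.32},
    {"grip": 0.6,"linear": [0.08,0.197,0],"roll": -0.4}
  ]
}}

```text
clock: 14.9
ee_pos: [0.5158, 0.2001, 0.1274]
orientation: [[-0.995, 0.096, 0.025], [0.096, 0.995, 0.008], [-0.024, 0.01, -1.0]]
force: [1.3, -0.0, -0.4]
finger_gap: 0.0486
```

>>> {"api": "step_arm", "payload": {
  "series": [
    {"grip": 0.6,"linear": [0,0,0],"roll": -0.08},
    {"grip": 0.6,"linear": [0,0,0],"roll": -0.09},
    {"grip": 0.6,"linear": [0,0,0],"roll": -0.09}
  ]
}}

```text
clock: 15.2
ee_pos: [0.5162, 0.199, 0.1282]
orientation: [[-1.0, 0.009, 0.026], [0.009, 1.0, 0.008], [-0.026, 0.008, -1.0]]
force: [0.2, 0.5, -0.4]
finger_gap: 0.0488
```

```bash
cat >> h.py <<'E'
def st(): 
    s=arm.read_state(); print(round(s["clock"],2),s["ee_pos"].round(4),np.round(s["orientation"],4).tolist(),s["force"].round(1))
    return s
E
python3 - <<'E'
from h import *
c=shot("wrist","pics/w8.png"); st()
g=cv2.cvtColor(c["frame"],cv2.COLOR_RGB2GRAY)
print(g[225:290,360].tolist()); print(g[340:420,360].tolist()); print("r300",g[300,225:275].tolist(),g[300,380:430].tolist())
E
```

```text
15.25 [0.5162 0.1988 0.1281] [[-0.9996, 0.0098, 0.0255], [0.01, 0.9999, 0.0081], [-0.0255, 0.0084, -0.9996]] [-0.2 -0.1 -1.4]
[114, 113, 111, 115, 111, 112, 112, 113, 113, 106, 84, 83, 84, 82, 82, 87, 87, 107, 109, 113, 109, 111, 112, 111, 110, 109, 111, 109, 110, 110, 113, 110, 111, 111, 111, 109, 111, 110, 111, 109, 111, 108, 110, 110, 110, 110, 109, 110, 106, 108, 109, 109, 109, 109, 111, 110, 109, 110, 109, 108, 111, 109, 108, 107, 108]
[112, 111, 108, 111, 110, 111, 112, 111, 111, 111, 107, 109, 110, 110, 109, 112, 111, 109, 109, 111, 112, 114, 109, 109, 109, 112, 112, 111, 111, 112, 112, 111, 112, 113, 112, 112, 113, 110, 111, 137, 135, 136, 135, 135, 135, 135, 131, 133, 132, 131, 132, 135, 138, 138, 138, 134, 138, 136, 135, 140, 137, 134, 133, 132, 133, 136, 142, 143, 137, 137, 196, 129, 130, 130, 132, 133, 135, 137, 141, 45]
r300 [196, 194, 193, 192, 193, 195, 195, 197, 195, 193, 192, 196, 197, 198, 198, 195, 194, 193, 194, 194, 194, 194, 192, 188, 191, 166, 71, 69, 72, 71, 73, 72, 70, 72, 71, 70, 75, 77, 11, 18, 11, 18, 16, 4, 89, 109, 107, 104, 108, 109] [111, 111, 110, 112, 69, 10, 13, 18, 13, 5, 10, 75, 73, 72, 71, 75, 73, 72, 74, 72, 71, 73, 68, 106, 134, 132, 134, 135, 137, 136, 137, 134, 134, 131, 132, 135, 136, 137, 139, 136, 137, 135, 136, 136, 137, 133, 133, 128, 129, 129]
```

View pics/w8.png

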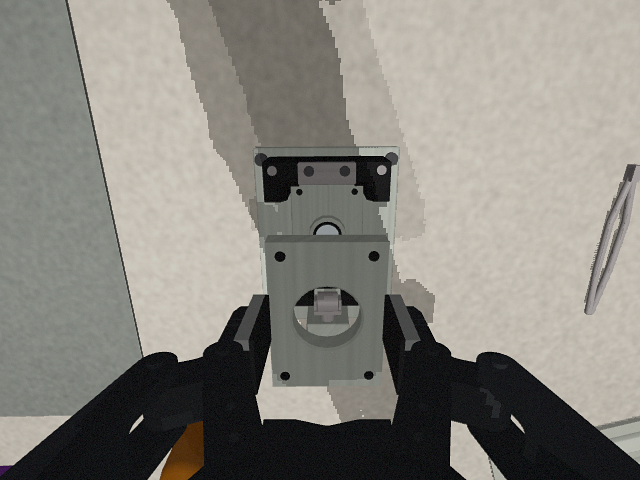

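```bash
python3 - <<'E'
from h import *
c=arm.camera("wrist"); g=cv2.cvtColor(c["frame"],cv2.COLOR_RGB2GRAY).astype(int)
for col in(285,300,345,360): 
    d=np.abs(np.diff(g[365:395,col])); print(col,365+d.argsort()[-2:])
for z in(-.0066,-.009,-.0045):
    print(z,[toolray(c,u,v,z).round(1).tolist()[:2] for u,v in((326,242),(326,379),(326,385),(268,242.0),(389,242.0),(326,318))])
st()
E
```

```text
285 [379 371]
300 [386 385]
345 [376 379]
360 [376 378]
-0.0066 [[34.4, -1.1], [-30.3, -1.1], [-33.6, -1.1], [34.4, -23.9], [34.4, 23.8], [0.6, -1.1]]
-0.009 [[35.2, -1.1], [-28.4, -1.1], [-31.6, -1.1], [35.2, -23.5], [35.2, 23.3], [2.0, -1.1]]
-0.0045 [[33.7, -1.1], [-32.0, -1.1], [-35.3, -1.1], [33.7, -24.3], [33.7, 24.1], [-0.6, -1.1]]
15.3 [0.5161 0.1987 0.1279] [[-0.9996, 0.0098, 0.0253], [0.01, 0.9999, 0.0082], [-0.0253, 0.0084, -0.9996]] [-0.2 -0.4  0.4]
```

>>> {"api": "step_arm", "payload": {
  "series": [
    {"grip": 0.6,"linear": [0.0035,0.001,0.01],"roll": -0.01},
    {"grip": 0.6,"linear": [0.0042,0.0006,0.035],"roll": -0.01},
    {"grip": 0.6,"linear": [0.0048,0.0005,0.06],"roll": -0.01},
    {"grip": 0.6,"linear": [0.0051,0.0005,0.072],"roll": -0.01},
    {"grip": 0.6,"linear": [0.0051,0.0005,0.072],"roll": -0.01}
  ]
}}

```text
clock: 15.8
ee_pos: [0.5115, 0.1988, 0.054]
orientation: [[-1.0, 0.001, 0.022], [0.001, 1.0, 0.006], [-0.022, 0.006, -1.0]]
force: [-0.4, -0.5, 0.6]
finger_gap: 0.0487
```

```bash
python3 -c "
from h import *
st()"
```

```text
15.8 [0.5115 0.1988 0.054 ] [[-0.9997, 0.0007, 0.0224], [0.0008, 1.0, 0.006], [-0.0224, 0.006, -0.9997]] [-0.4 -0.5  0.6]
```

>>> {"api": "step_arm", "payload": {
  "series": [
    {"grip": 0.6,"linear": [-0.0012,0.0009,0.003],"roll": 0},
    {"grip": 0.6,"linear": [-0.001,0.0008,0.008],"roll": 0},
    {"grip": 0.6,"linear": [-0.0009,0.0008,0.013],"roll": 0}
  ]
}}

```text
clock: 16.1
ee_pos: [0.5133, 0.1999, 0.0414]
orientation: [[-1.0, 0.001, 0.024], [0.001, 1.0, 0.007], [-0.024, 0.007, -1.0]]
force: [-0.3, -0.5, -0.5]
finger_gap: 0.0486
```

>>> {"api": "step_arm", "payload": {
  "series": [
    {"grip": 0.6,"linear": [0.0001,0,0.003],"roll": 0},
    {"grip": 0.6,"linear": [0.0002,0,0.006],"roll": 0}
  ]
}}

```text
clock: 16.3
ee_pos: [0.5134, 0.2, 0.0354]
orientation: [[-1.0, 0.001, 0.024], [0.001, 1.0, 0.007], [-0.024, 0.007, -1.0]]
force: [0.6, 0.5, -0.3]
finger_gap: 0.0482
```

>>> {"api": "step_arm", "payload": {
  "series": [
    {"grip": 0.6,"linear": [0,0,0.0015],"roll": 0},
    {"grip": 0.6,"linear": [0,0,0.003],"roll": 0}
  ]
}}

```text
clock: 16.5
ee_pos: [0.5134, 0.2001, 0.0323]
orientation: [[-1.0, 0.001, 0.024], [0.001, 1.0, 0.007], [-0.024, 0.007, -1.0]]
force: [0.0, 0.9, -0.8]
finger_gap: 0.0484
```

>>> {"api": "step_arm", "payload": {
  "series": [
    {"grip": 0.6,"linear": [0,0,0.001],"roll": 0},
    {"grip": 0.6,"linear": [0,0,0.0015],"roll": 0}
  ]
}}

```text
clock: 16.7
ee_pos: [0.5134, 0.2001, 0.0308]
orientation: [[-1.0, 0.001, 0.024], [0.001, 1.0, 0.007], [-0.024, 0.007, -1.0]]
force: [-0.5, 0.0, -0.1]
finger_gap: 0.0484
```

>>> {"api": "step_arm", "payload": {
  "series": [
    {"grip": 0.6,"linear": [0,0,0.0007],"roll": 0},
    {"grip": 0.6,"linear": [0,0,0.0013],"roll": 0}
  ]
}}

```text
clock: 16.9
ee_pos: [0.5135, 0.2002, 0.0296]
orientation: [[-1.0, 0.001, 0.024], [0.001, 1.0, 0.007], [-0.024, 0.007, -1.0]]
force: [-1.8, -0.1, 3.4]
finger_gap: 0.0486
```

>>> {"api": "step_arm", "payload": {
  "series": [
    {"grip": 0.6,"linear": [0,0,0.0006],"roll": 0},
    {"grip": 0.6,"linear": [0,0,0.0006],"roll": 0}
  ]
}}

```text
clock: 17.1
ee_pos: [0.5136, 0.2002, 0.0295]
orientation: [[-1.0, 0.001, 0.024], [0.001, 1.0, 0.008], [-0.024, 0.008, -1.0]]
force: [-3.2, -1.2, 7.1]
finger_gap: 0.0487
```

The spacer is seated, with contact where I expected it. I release it and go to the cover.

>>> {"api": "step_arm", "payload": {
  "series": [
    {"grip": 0.5,"linear": [0,0,0],"roll": 0},
    {"grip": 0.35,"linear": [0,0,0],"roll": 0},
    {"grip": 0.25,"linear": [0,0,0],"roll": 0},
    {"grip": 0.2,"linear": [0,0,-0.01],"roll": 0},
    {"grip": 0.2,"linear": [0,0,-0.04],"roll": 0}
  ]
}}

```text
clock: 17.6
ee_pos: [0.511, 0.1991, 0.0682]
orientation: [[-1.0, 0.001, 0.02], [0.001, 1.0, 0.005], [-0.02, 0.005, -1.0]]
force: [1.1, 1.3, 1.2]
finger_gap: 0.0685
```

>>> {"api": "step_arm", "payload": {
  "series": [
    {"grip": 0,"linear": [0,0,-0.04],"roll": 0},
    {"grip": 0,"linear": [0.003,-0.03,-0.06],"roll": 0},
    {"grip": 0,"linear": [0.006,-0.07,-0.06],"roll": 0},
    {"grip": 0,"linear": [0.01,-0.115,-0.06],"roll": 0},
    {"grip": 0,"linear": [0.014,-0.155,-0.06],"roll": 0}
  ]
}}

```text
clock: 18.1
ee_pos: [0.4956, 0.0419, 0.1281]
orientation: [[-1.0, 0.001, 0.021], [0.001, 1.0, 0.005], [-0.021, 0.005, -1.0]]
force: [-0.1, 1.3, 0.4]
finger_gap: 0.0853
```

>>> {"api": "step_arm", "payload": {
  "series": [
    {"grip": 0,"linear": [0.004,-0.04,0],"roll": -0.1},
    {"grip": 0,"linear": [0.008,-0.08,0],"roll": -0.22},
    {"grip": 0,"linear": [0.012,-0.12,0],"roll": -0.34},
    {"grip": 0,"linear": [0.015,-0.155,0],"roll": -0.46},
    {"grip": 0,"linear": [0.015,-0.155,0],"roll": -0.56}
  ]
}}

```text
clock: 18.6
ee_pos: [0.4796, -0.1185, 0.1279]
orientation: [[-0.849, -0.528, 0.023], [-0.528, 0.849, 0.004], [-0.022, -0.008, -1.0]]
force: [1.1, 0.3, -0.9]
finger_gap: 0.0855
```

>>> {"api": "step_arm", "payload": {
  "series": [
    {"grip": 0,"linear": [0,0,0],"roll": 0},
    {"grip": 0,"linear": [0,0,0],"roll": 0}
  ]
}}

```text
clock: 18.8
ee_pos: [0.4797, -0.1188, 0.1284]
orientation: [[-0.851, -0.525, 0.023], [-0.525, 0.851, 0.004], [-0.022, -0.009, -1.0]]
force: [0.7, 0.5, 0.8]
finger_gap: 0.0855
```

```bash
python3 - <<'E'
from h import *
c=shot("wrist","pics/w9.png"); st()
for t in("cover","tongue_tip"):
    for d in arm.mark_of("wrist",t)[:2]:
        X=w(c,d["point"]); print(t,round(d["p"],2),X.round(4),pix(c,X).round())
for th in(100,115,130,150,165,180): print(th); rects(c,.009,th)
E
```

```text
18.85 [ 0.4798 -0.1182  0.1283] [[-0.8502, -0.526, 0.0232], [-0.5261, 0.8504, 0.0045], [-0.0221, -0.0083, -0.9997]] [ 0.2  0.2 -0.3]
cover 0.85 [ 4.87e-01 -1.09e-01  2.00e-04] [335. 241.]
tongue_tip 0.55 [ 0.4466 -0.1386  0.0012] [330. 178.]
100
115
rect 595.3 11.5 size 82.2 65.2 yaw 36.5
130
rect 595.3 11.5 size 82.2 65.2 yaw 36.5
150
rect 595.0 11.9 size 82.2 64.2 yaw 36.5
165
rect 401.7 74.0 size 87.3 43.6 yaw -58.1
rect 486.2 -109.7 size 74.8 49.2 yaw 32.0
180
rect 401.7 74.0 size 87.3 43.6 yaw -58.1
rect 485.9 -110.0 size 74.0 48.9 yaw 32.2
```

View pics/w9.png

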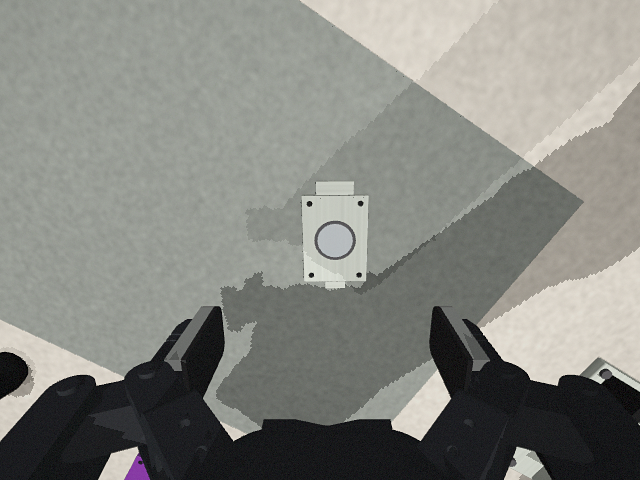

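The cover is at (335,240) with its tongue up at (335,187). That puts the tongue on the tool +x side, which becomes world -x after unrolling, as needed.

```bash
python3 - <<'E'
from h import *
c=arm.camera("wrist"); s=st(); R=np.array(s["orientation"]); H=np.array(c["hand_eye"])
c["Rw"]=R@H[:3,:3]; c["tw"]=R@H[:3,3]+s["ee_pos"]
a=[ray(c,*q,.009) for q in((335,240),(335,196),(335.5,281),(302,197),(369,196),(304,281),(366,281))]
print(np.round(a,4)[:,:2].tolist(),(np.mean(a[3:],0)))
dw=(np.mean(a[3:],0)+a[0])/2-s["ee_pos"]; dw[2]=0.0035-s["ee_pos"][2]; print("tool shift",R.T@dw)
E
```

```text
19.0 [ 0.4798 -0.1177  0.128 ] [[-0.8489, -0.528, 0.0228], [-0.5281, 0.8492, 0.0045], [-0.0217, -0.0082, -0.9997]] [ 0.2  0.1 -0.1]
[[0.4833, -0.1101], [0.4545, -0.1283], [0.5121, -0.0914], [0.4679, -0.1484], [0.4414, -0.1072], [0.5254, -0.1126], [0.4993, -0.0709]] [ 0.48349727 -0.10979449  0.009     ]
tool shift [-0.0043919   0.00568156  0.12457538]
```

>>> {"api": "step_arm", "payload": {
  "series": [
    {"grip": 0,"linear": [-0.0055,0.0065,0.03],"roll": -0.008},
    {"grip": 0,"linear": [-0.005,0.006,0.065],"roll": -0.008},
    {"grip": 0,"linear": [-0.0044,0.0057,0.1],"roll": -0.008},
    {"grip": 0,"linear": [-0.0044,0.0057,0.117],"roll": -0.008},
    {"grip": 0,"linear": [-0.0044,0.0057,0.1245],"roll": -0.008}
  ]
}}

```text
clock: 19.5
ee_pos: [0.4822, -0.1093, 0.0018]
orientation: [[-0.845, -0.535, 0.02], [-0.535, 0.845, 0.004], [-0.019, -0.007, -1.0]]
force: [0.3, -0.1, 0.5]
finger_gap: 0.0854
```

>>> {"api": "step_arm", "payload": {
  "newtons": 20,
  "series": [
    {"grip": 0.3,"linear": [0,0,0],"roll": 0},
    {"grip": 0.6,"linear": [0,0,0],"roll": 0},
    {"grip": 0.6,"linear": [0,0,0],"roll": 0},
    {"grip": 0.6,"linear": [0,0,0],"roll": 0},
    {"grip": 0.6,"linear": [0,0,0],"roll": 0}
  ]
}}

```text
clock: 20.0
ee_pos: [0.4831, -0.1092, 0.0029]
orientation: [[-0.845, -0.535, 0.021], [-0.535, 0.845, 0.005], [-0.021, -0.008, -1.0]]
force: [-1.5, 0.6, 7.4]
finger_gap: 0.0488
```

>>> {"api": "step_arm", "payload": {
  "series": [
    {"grip": 0.6,"linear": [0,0,-0.005],"roll": 0},
    {"grip": 0.6,"linear": [0,0,-0.03],"roll": 0},
    {"grip": 0.6,"linear": [0,0,-0.06],"roll": 0},
    {"grip": 0.6,"linear": [-0.01,0.01,-0.09],"roll": 0},
    {"grip": 0.6,"linear": [-0.03,0.035,-0.1],"roll": 0}
  ]
}}

```text
clock: 20.5
ee_pos: [0.4891, -0.0664, 0.1067]
orientation: [[-0.847, -0.531, 0.027], [-0.531, 0.848, 0.005], [-0.025, -0.01, -1.0]]
force: [0.1, 0.2, -0.8]
finger_gap: 0.0487
```

>>> {"api": "step_arm", "payload": {
  "series": [
    {"grip": 0.6,"linear": [-0.022,0.026,0],"roll": 0.08},
    {"grip": 0.6,"linear": [-0.044,0.052,0],"roll": 0.16},
    {"grip": 0.6,"linear": [-0.066,0.078,0],"roll": 0.24},
    {"grip": 0.6,"linear": [-0.09,0.107,0],"roll": 0.32},
    {"grip": 0.6,"linear": [-0.112,0.133,0],"roll": 0.4}
  ]
}}

```text
clock: 21.0
ee_pos: [0.5135, 0.1076, 0.109]
orientation: [[-0.987, -0.156, 0.027], [-0.156, 0.988, 0.005], [-0.028, 0.001, -1.0]]
force: [0.7, -0.6, -1.3]
finger_gap: 0.0493
```

>>> {"api": "step_arm", "payload": {
  "series": [
    {"grip": 0.6,"linear": [-0.005,0.04,0],"roll": 0.08},
    {"grip": 0.6,"linear": [-0.01,0.075,0],"roll": 0.16},
    {"grip": 0.6,"linear": [-0.01,0.075,0],"roll": 0.164},
    {"grip": 0.6,"linear": [-0.01,0.075,0],"roll": 0.164}
  ]
}}

```text
clock: 21.4
ee_pos: [0.5116, 0.1838, 0.1097]
orientation: [[-1.0, 0.005, 0.028], [0.005, 1.0, 0.005], [-0.028, 0.005, -1.0]]
force: [-0.1, 0.5, -0.3]
finger_gap: 0.049
```

```bash
python3 - <<'E'
from h import *
c=shot("wrist","pics/w10.png"); st()
for t in("cover","tongue_tip","keeper"):
    for d in arm.mark_of("wrist",t)[:1]:
        X=w(c,d["point"]); print(t,round(d["p"],2),X.round(4),pix(c,X).round())
E
```

```text
21.45 [0.5118 0.1826 0.1096] [[-0.9996, 0.007, 0.0278], [0.0071, 1.0, 0.0051], [-0.0278, 0.0053, -0.9996]] [-0.4 -0.1 -0.9]
cover 0.71 [0.5137 0.1817 0.106 ] [324. 311.]
tongue_tip 0.66 [0.4662 0.1782 0.1073] [314. 210.]
keeper 0.94 [0.4756 0.1999 0.0419] [355. 197.]
```

View pics/w10.png

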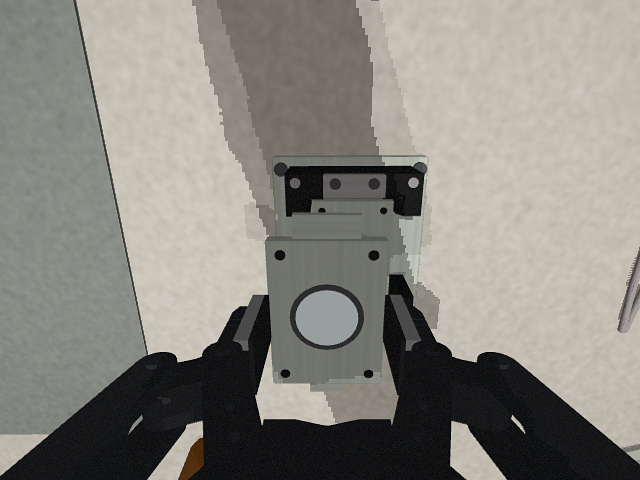

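The cover is held with its tongue towards the keeper and the window at (327,317). I bring it over the nest, 12 mm towards the roller, to tilt it on the roller.

>>> {"api": "step_arm", "payload": {
  "series": [
    {"grip": 0.6,"linear": [-0.0135,0.0172,0.005],"roll": -0.006},
    {"grip": 0.6,"linear": [-0.013,0.017,0.02],"roll": -0.006},
    {"grip": 0.6,"linear": [-0.0121,0.0169,0.04],"roll": -0.006},
    {"grip": 0.6,"linear": [-0.0121,0.0169,0.047],"roll": -0.006},
    {"grip": 0.6,"linear": [-0.0121,0.0169,0.047],"roll": -0.006}
  ]
}}

```text
clock: 22.1
ee_pos: [0.5246, 0.1976, 0.0619]
orientation: [[-1.0, 0.004, 0.026], [0.004, 1.0, 0.004], [-0.026, 0.004, -1.0]]
force: [0.5, -0.4, -0.6]
finger_gap: 0.0492
```

```bash
python3 -c "
from h import *
st()"
```

```text
22.1 [0.5246 0.1976 0.0619] [[-0.9997, 0.0043, 0.0256], [0.0044, 1.0, 0.0039], [-0.0256, 0.004, -0.9997]] [ 0.5 -0.4 -0.6]
```

>>> {"api": "step_arm", "payload": {
  "series": [
    {"grip": 0.6,"linear": [-0.0008,0.0023,0.002],"roll": -0.004},
    {"grip": 0.6,"linear": [-0.0006,0.0023,0.004],"roll": -0.004},
    {"grip": 0.6,"linear": [-0.0006,0.0023,0.006],"roll": -0.004}
  ]
}}

```text
clock: 22.4
ee_pos: [0.5257, 0.2001, 0.0563]
orientation: [[-1.0, 0.0, 0.026], [0.0, 1.0, 0.004], [-0.026, 0.004, -1.0]]
force: [0.2, 0.1, -0.4]
finger_gap: 0.0487
```

>>> {"api": "step_arm", "payload": {
  "series": [
    {"grip": 0.6,"linear": [0,0,0.001],"roll": 0},
    {"grip": 0.6,"linear": [0,0,0.002],"roll": 0}
  ]
}}

```text
clock: 22.6
ee_pos: [0.5259, 0.2002, 0.0545]
orientation: [[-1.0, 0.0, 0.027], [0.0, 1.0, 0.005], [-0.027, 0.005, -1.0]]
force: [0.2, -1.3, -0.9]
finger_gap: 0.0494
```

>>> {"api": "step_arm", "payload": {
  "series": [
    {"grip": 0.6,"linear": [0,0,0.001],"roll": 0},
    {"grip": 0.6,"linear": [0,0,0.002],"roll": 0}
  ]
}}

```text
clock: 22.8
ee_pos: [0.5261, 0.2002, 0.0525]
orientation: [[-1.0, 0.0, 0.027], [0.0, 1.0, 0.005], [-0.027, 0.005, -1.0]]
force: [0.2, 0.2, 0.7]
finger_gap: 0.0492
```

>>> {"api": "step_arm", "payload": {
  "series": [
    {"grip": 0.6,"linear": [0,0,0.001],"roll": 0},
    {"grip": 0.6,"linear": [0,0,0.002],"roll": 0}
  ]
}}

```text
clock: 23.0
ee_pos: [0.5266, 0.2003, 0.0509]
orientation: [[-1.0, 0.0, 0.028], [0.0, 1.0, 0.005], [-0.028, 0.005, -1.0]]
force: [-0.3, -0.7, 5.3]
finger_gap: 0.0489
```

>>> {"api": "step_arm", "payload": {
  "series": [
    {"grip": 0.6,"linear": [0,0,0.001],"roll": 0},
    {"grip": 0.6,"linear": [0,0,0.0015],"roll": 0}
  ]
}}

```text
clock: 23.2
ee_pos: [0.5271, 0.2004, 0.0499]
orientation: [[-1.0, 0.0, 0.029], [0.001, 1.0, 0.006], [-0.029, 0.006, -1.0]]
force: [-0.6, -0.5, 5.3]
finger_gap: 0.0486
```

The force holds steady at 5.3 N, so the cover is pivoting in the pads as planned. I continue down.

>>> {"api": "step_arm", "payload": {
  "series": [
    {"grip": 0.6,"linear": [0.0008,0,0.001],"roll": 0},
    {"grip": 0.6,"linear": [0.0012,0,0.002],"roll": 0}
  ]
}}

```text
clock: 23.4
ee_pos: [0.5265, 0.2004, 0.0483]
orientation: [[-1.0, 0.001, 0.03], [0.001, 1.0, 0.006], [-0.03, 0.006, -1.0]]
force: [-0.4, -0.3, 6.5]
finger_gap: 0.0493
```

>>> {"api": "step_arm", "payload": {
  "series": [
    {"grip": 0.6,"linear": [0.0004,0,0.001],"roll": 0},
    {"grip": 0.6,"linear": [0.0004,0,0.0015],"roll": 0}
  ]
}}

```text
clock: 23.6
ee_pos: [0.5265, 0.2004, 0.0472]
orientation: [[-1.0, 0.001, 0.03], [0.001, 1.0, 0.006], [-0.03, 0.006, -1.0]]
force: [-1.5, -0.4, 6.8]
finger_gap: 0.049
```

```bash
python3 - <<'E'
from h import *
c=shot("wrist","pics/w11.png"); st()
for t in("cover","tongue_tip","keeper"):
    for d in arm.mark_of("wrist",t)[:1]:
        X=w(c,d["point"]); print(t,round(d["p"],2),X.round(4),pix(c,X).round())
g=cv2.cvtColor(c["frame"],cv2.COLOR_RGB2GRAY); print(g[170:260,326].tolist())
E
```

```text
23.65 [0.5264 0.2004 0.0471] [[-0.9995, 0.0008, 0.0301], [0.001, 1.0, 0.0064], [-0.0301, 0.0064, -0.9995]] [-1.5 -0.5  4.5]
cover 0.72 [0.5281 0.1986 0.0466] [324. 314.]
tongue_tip 0.61 [0.4829 0.194  0.0418] [313. 213.]
keeper 0.91 [0.4757 0.1984 0.0439] [323. 197.]
[100, 101, 102, 99, 101, 99, 104, 102, 106, 104, 102, 106, 103, 105, 104, 103, 106, 103, 104, 103, 103, 103, 102, 102, 101, 93, 85, 93, 96, 94, 102, 120, 117, 118, 119, 118, 118, 119, 119, 117, 118, 118, 117, 97, 120, 129, 129, 129, 129, 129, 127, 125, 124, 126, 126, 128, 128, 126, 125, 123, 121, 124, 124, 129, 127, 130, 133, 119, 84, 115, 123, 128, 124, 125, 128, 125, 126, 124, 126, 125, 125, 126, 126, 125, 125, 125, 126, 126, 124, 126]
```

```bash
python3 - <<'E'
import cv2,numpy as np
for f in("w10","w11"):
    g=cv2.cvtColor(cv2.imread(f"pics/{f}.png"),cv2.COLOR_BGR2GRAY).astype(int)
    print(f,"c330",g[228:250,340].tolist(),"tongue",g[205:222,340].tolist(),"back",g[372:398,300].tolist(),g[372:398,335].tolist())
    for r in(243,246,378): print(r,"L",g[r,255:290].tolist(),"R",g[r,370:400].tolist())
    for r in(222,230): print(r,"L",g[r,280:305].tolist(),"R",g[r,350:375].tolist())
E
```

```text
w10 c330 [115, 109, 110, 109, 109, 113, 116, 115, 116, 117, 117, 84, 88, 106, 106, 109, 110, 109, 109, 110, 111, 110] tongue [106, 110, 109, 110, 108, 109, 108, 100, 86, 87, 110, 116, 118, 118, 118, 114, 115] back [112, 110, 110, 113, 112, 113, 114, 112, 113, 112, 114, 157, 200, 195, 191, 189, 190, 191, 193, 194, 195, 197, 198, 198, 197, 194] [111, 113, 111, 110, 111, 110, 109, 139, 135, 136, 132, 125, 136, 135, 134, 135, 132, 129, 135, 137, 140, 142, 142, 142, 137, 137]
243 L [195, 195, 193, 193, 194, 195, 195, 196, 180, 156, 102, 112, 111, 112, 112, 113, 113, 115, 114, 113, 114, 114, 115, 114, 115, 112, 115, 115, 115, 116, 115, 117, 116, 114, 117] R [111, 112, 111, 113, 115, 115, 116, 119, 117, 115, 113, 111, 113, 115, 115, 115, 113, 113, 113, 114, 111, 116, 113, 113, 115, 118, 113, 113, 113, 111]
246 L [196, 195, 194, 193, 192, 193, 192, 192, 194, 200, 109, 109, 113, 113, 112, 112, 110, 114, 113, 112, 116, 114, 115, 115, 112, 114, 114, 115, 116, 114, 116, 115, 115, 116, 114] R [109, 113, 112, 113, 114, 111, 112, 116, 116, 115, 113, 112, 114, 113, 114, 115, 112, 112, 111, 112, 113,
[... 2156 characters left out ...]
6, 18, 6, 12, 16, 20, 3, 35, 127, 124] R [11, 10, 2, 100, 130, 127, 123, 153, 154, 152, 154, 152, 140, 143, 147, 149, 151, 149, 153, 152, 152, 152, 157, 32, 13, 22, 18, 15, 19, 21]
222 L [119, 119, 121, 122, 125, 121, 118, 119, 122, 121, 118, 118, 119, 120, 125, 125, 125, 123, 125, 125, 125, 125, 125, 126, 123] R [126, 128, 126, 127, 125, 125, 127, 127, 128, 128, 125, 119, 121, 120, 120, 123, 121, 122, 120, 119, 119, 117, 116, 116, 114]
230 L [121, 120, 121, 122, 123, 120, 120, 120, 122, 119, 121, 122, 122, 118, 120, 121, 119, 118, 121, 119, 121, 120, 120, 122, 121] R [122, 126, 124, 124, 123, 125, 124, 123, 124, 125, 124, 119, 121, 119, 119, 123, 122, 122, 121, 118, 117, 117, 116, 119, 119]
```

The cover's tilt is about 10°, judged from both its end edges and the travel. Its tongue tip is about 28 mm above the floor. I slide it along its incline under the keeper.

>>> {"api": "step_arm", "payload": {
  "series": [
    {"grip": 0.6,"linear": [0.0015,-0.0003,0.0002],"roll": 0},
    {"grip": 0.6,"linear": [0.003,-0.0003,0.0005],"roll": 0},
    {"grip": 0.6,"linear": [0.0045,-0.0003,0.0007],"roll": 0}
  ]
}}

```text
clock: 24.1
ee_pos: [0.522, 0.2004, 0.0464]
orientation: [[-1.0, 0.001, 0.03], [0.001, 1.0, 0.007], [-0.03, 0.007, -1.0]]
force: [-0.4, 0.9, 4.0]
finger_gap: 0.0489
```

>>> {"api": "step_arm", "payload": {
  "series": [
    {"grip": 0.6,"linear": [0.001,0,0.0002],"roll": 0},
    {"grip": 0.6,"linear": [0.002,0,0.0003],"roll": 0},
    {"grip": 0.6,"linear": [0.003,0,0.0005],"roll": 0}
  ]
}}

```text
clock: 24.4
ee_pos: [0.5189, 0.2004, 0.0458]
orientation: [[-1.0, 0.001, 0.03], [0.001, 1.0, 0.007], [-0.03, 0.007, -1.0]]
force: [-0.9, 0.5, 4.1]
finger_gap: 0.0492
```

>>> {"api": "step_arm", "payload": {
  "series": [
    {"grip": 0.6,"linear": [0.001,-0.0003,0.0003],"roll": 0},
    {"grip": 0.6,"linear": [0.002,-0.0003,0.0005],"roll": 0}
  ]
}}

```text
clock: 24.6
ee_pos: [0.5169, 0.2003, 0.0453]
orientation: [[-1.0, 0.0, 0.031], [0.001, 1.0, 0.007], [-0.031, 0.007, -1.0]]
force: [-0.1, 1.3, 4.9]
finger_gap: 0.049
```

>>> {"api": "step_arm", "payload": {
  "series": [
    {"grip": 0.6,"linear": [0.001,0,0.0003],"roll": 0},
    {"grip": 0.6,"linear": [0.002,0,0.0005],"roll": 0}
  ]
}}

```text
clock: 24.8
ee_pos: [0.5147, 0.2003, 0.0446]
orientation: [[-1.0, 0.0, 0.03], [0.001, 1.0, 0.007], [-0.03, 0.007, -1.0]]
force: [-0.2, 1.5, 3.7]
finger_gap: 0.049
```

>>> {"api": "step_arm", "payload": {
  "series": [
    {"grip": 0.6,"linear": [0.0008,0,0.0002],"roll": 0},
    {"grip": 0.6,"linear": [0.0016,0,0.0003],"roll": 0}
  ]
}}

```text
clock: 25.0
ee_pos: [0.5129, 0.2003, 0.0442]
orientation: [[-1.0, 0.0, 0.03], [0.001, 1.0, 0.007], [-0.03, 0.007, -1.0]]
force: [-0.9, 0.8, 3.1]
finger_gap: 0.0489
```

```bash
python3 - <<'E'
from h import *
c=shot("wrist","pics/w12.png"); st()
for t in("cover","tongue_tip","keeper"):
    for d in arm.mark_of("wrist",t)[:1]:
        X=w(c,d["point"]); print(t,round(d["p"],2),X.round(4),pix(c,X).round())
g=cv2.cvtColor(c["frame"],cv2.COLOR_RGB2GRAY); print(g[170:260,340].tolist())
for r in(215,228,236): print(r,g[r,260:400:4].tolist())
E
```

```text
25.05 [0.5127 0.2003 0.0441] [[-0.9996, 0.0003, 0.0299], [0.0005, 1.0, 0.0069], [-0.0299, 0.0069, -0.9995]] [-0.5  1.3  2.8]
cover 0.91 [0.5165 0.2004 0.0444] [329. 319.]
keeper 0.66 [0.4757 0.1994 0.0419] [326. 230.]
[121, 125, 126, 126, 125, 127, 124, 126, 125, 126, 130, 34, 15, 18, 8, 2, 12, 6, 9, 11, 14, 6, 11, 14, 13, 47, 85, 83, 93, 103, 105, 105, 104, 106, 106, 107, 102, 105, 104, 101, 99, 102, 104, 105, 106, 105, 107, 105, 105, 109, 104, 105, 105, 104, 103, 104, 103, 103, 102, 102, 100, 128, 130, 131, 134, 135, 135, 135, 87, 115, 121, 125, 124, 126, 126, 126, 125, 124, 125, 126, 125, 128, 123, 126, 123, 124, 125, 125, 124, 124]
215 [20, 14, 19, 10, 10, 13, 104, 106, 48, 52, 52, 47, 105, 105, 103, 103, 105, 103, 106, 107, 105, 103, 47, 48, 49, 46, 106, 104, 18, 16, 18, 16, 23, 18, 15]
228 [20, 8, 10, 22, 20, 16, 106, 104, 104, 103, 105, 102, 102, 100, 104, 103, 104, 103, 104, 103, 102, 104, 102, 105, 102, 102, 104, 102, 16, 24, 18, 15, 7, 22, 11]
236 [21, 10, 13, 111, 112, 115, 118, 115, 116, 131, 133, 133, 133, 134, 134, 133, 134, 133, 136, 135, 135, 134, 135, 134, 136, 125, 125, 126, 120, 120, 121, 13, 12, 17, 7]
```

The keeper plate shows unobstructed at rows 199–230. The tongue runs beneath it at rows 231–237, so it is tucked. I release, rise, close the fingers and press the lug half.

>>> {"api": "step_arm", "payload": {
  "series": [
    {"grip": 0.5,"linear": [0,0,0],"roll": 0},
    {"grip": 0.4,"linear": [0,0,0],"roll": 0},
    {"grip": 0.3,"linear": [0,0,0],"roll": 0},
    {"grip": 0.25,"linear": [0,0,-0.005],"roll": 0},
    {"grip": 0.2,"linear": [0,0,-0.03],"roll": 0}
  ]
}}

```text
clock: 25.7
ee_pos: [0.5103, 0.1992, 0.0725]
orientation: [[-1.0, 0.0, 0.026], [0.0, 1.0, 0.004], [-0.026, 0.004, -1.0]]
force: [0.4, 0.8, 0.4]
finger_gap: 0.068
```

>>> {"api": "step_arm", "payload": {
  "series": [
    {"grip": 0.2,"linear": [0,0,-0.03],"roll": 0},
    {"grip": 0.2,"linear": [0,0,-0.05],"roll": 0},
    {"grip": 1,"linear": [0,0,-0.05],"roll": 0},
    {"grip": 1,"linear": [0,0,-0.05],"roll": 0}
  ]
}}

```text
clock: 26.1
ee_pos: [0.509, 0.1991, 0.1227]
orientation: [[-1.0, 0.0, 0.027], [0.0, 1.0, 0.005], [-0.027, 0.005, -1.0]]
force: [1.3, 0.2, -0.3]
finger_gap: 0.0404
```

```bash
python3 - <<'E'
from h import *
c=shot("wrist","pics/w13.png"); st()
for t in("cover","tongue_tip","keeper","roller"):
    for d in arm.mark_of("wrist",t)[:1]:
        X=w(c,d["point"]); print(t,round(d["p"],2),X.round(4),pix(c,X).round())
E
```

```text
26.15 [0.5086 0.1989 0.122 ] [[-0.9997, 0.0003, 0.0257], [0.0004, 1.0, 0.0038], [-0.0257, 0.0038, -0.9997]] [-0.3 -1.1 -0.7]
cover 0.82 [0.516  0.2003 0.0406] [329. 257.]
tongue_tip 0.77 [0.4707 0.1964 0.0355] [323. 188.]
keeper 0.63 [0.4758 0.2017 0.0404] [332. 197.]
roller 0.85 [0.5508 0.1997 0.0395] [328. 302.]
```

>>> {"api": "step_arm", "payload": {
  "series": [
    {"grip": 1,"linear": [-0.0249,0.001,0.005],"roll": 0},
    {"grip": 1,"linear": [-0.0249,0.001,0.02],"roll": 0},
    {"grip": 1,"linear": [-0.0249,0.0008,0.045],"roll": 0},
    {"grip": 1,"linear": [-0.0249,0.0008,0.057],"roll": 0},
    {"grip": 1,"linear": [-0.0249,0.0008,0.057],"roll": 0}
  ]
}}

```text
clock: 26.85
ee_pos: [0.5331, 0.1988, 0.0629]
orientation: [[-1.0, 0.001, 0.021], [0.001, 1.0, 0.0], [-0.021, 0.0, -1.0]]
force: [0.2, -0.5, 1.1]
finger_gap: -0.0002
```

>>> {"api": "step_arm", "payload": {
  "series": [
    {"grip": 1,"linear": [0,0,0.001],"roll": 0},
    {"grip": 1,"linear": [0,0,0.003],"roll": 0}
  ]
}}

```text
clock: 27.05
ee_pos: [0.5333, 0.199, 0.0605]
orientation: [[-1.0, 0.001, 0.022], [0.001, 1.0, 0.001], [-0.022, 0.001, -1.0]]
force: [0.1, 0.4, 0.4]
finger_gap: -0.0
```

>>> {"api": "step_arm", "payload": {
  "series": [
    {"grip": 1,"linear": [-0.001,0.001,0.0015],"roll": 0},
    {"grip": 1,"linear": [-0.001,0.001,0.003],"roll": 0}
  ]
}}

```text
clock: 27.25
ee_pos: [0.5349, 0.2005, 0.0581]
orientation: [[-1.0, 0.0, 0.023], [0.0, 1.0, 0.002], [-0.023, 0.002, -1.0]]
force: [0.2, -0.0, -0.1]
finger_gap: 0.0002
```

>>> {"api": "step_arm", "payload": {
  "series": [
    {"grip": 1,"linear": [0,0,0.001],"roll": 0},
    {"grip": 1,"linear": [0,0,0.002],"roll": 0}
  ]
}}

```text
clock: 27.45
ee_pos: [0.5351, 0.2006, 0.0563]
orientation: [[-1.0, 0.0, 0.023], [0.0, 1.0, 0.002], [-0.023, 0.002, -1.0]]
force: [-0.3, -1.3, -0.6]
finger_gap: 0.0
```

>>> {"api": "step_arm", "payload": {
  "series": [
    {"grip": 1,"linear": [0,0,0.001],"roll": 0},
    {"grip": 1,"linear": [0,0,0.0015],"roll": 0}
  ]
}}

```text
clock: 27.65
ee_pos: [0.5353, 0.2007, 0.0554]
orientation: [[-1.0, 0.0, 0.024], [0.0, 1.0, 0.003], [-0.024, 0.003, -1.0]]
force: [-4.3, -0.7, 10.8]
finger_gap: -0.0003
```

>>> {"api": "step_arm", "payload": {
  "series": [
    {"grip": 1,"linear": [0.0003,0,0.0007],"roll": 0},
    {"grip": 1,"linear": [0.0003,0,0.0013],"roll": 0}
  ]
}}

```text
clock: 27.85
ee_pos: [0.5354, 0.2008, 0.0552]
orientation: [[-1.0, 0.001, 0.024], [0.001, 1.0, 0.003], [-0.024, 0.003, -1.0]]
force: [-4.2, -2.1, 14.9]
finger_gap: -0.0004
```

>>> {"api": "step_arm", "payload": {
  "series": [
    {"grip": 1,"linear": [0.0003,0,0.0007],"roll": 0},
    {"grip": 1,"linear": [0.0003,0,0.0013],"roll": 0}
  ]
}}

```text
clock: 28.05
ee_pos: [0.5355, 0.2008, 0.0549]
orientation: [[-1.0, 0.001, 0.024], [0.001, 1.0, 0.004], [-0.024, 0.004, -1.0]]
force: [-4.9, -1.5, 14.3]
finger_gap: 0.0001
```

The force reached 14.9 N with no snap, above the stated 4–8 N, so I stop pressing. The cover is probably a few mm short of fully tucked, with its lug on top of the roller. I rise and measure.

>>> {"api": "step_arm", "payload": {
  "series": [
    {"grip": 1,"linear": [0,0,-0.005],"roll": 0},
    {"grip": 1,"linear": [0.005,0,-0.03],"roll": 0},
    {"grip": 0.2,"linear": [0.02,0,-0.06],"roll": 0},
    {"grip": 0.2,"linear": [0.024,0,-0.067],"roll": 0},
    {"grip": 0.2,"linear": [0.024,0,-0.067],"roll": 0}
  ]
}}

```text
clock: 28.55
ee_pos: [0.5101, 0.2012, 0.1225]
orientation: [[-1.0, 0.0, 0.026], [0.0, 1.0, 0.006], [-0.026, 0.006, -1.0]]
force: [-0.5, 0.7, -0.2]
finger_gap: 0.0434
```

```bash
python3 - <<'E'
from h import *
c=shot("wrist","pics/w14.png"); s=st()
g=cv2.cvtColor(c["frame"],cv2.COLOR_RGB2GRAY); 
print("160:",g[160:230,335].tolist());print("160@300:",g[160:230,296].tolist()); print("270:",g[270:330,300].tolist()); print("270:",g[270:330,328].tolist())
for t in("cover","tongue_tip","keeper","roller"):
    for d in arm.mark_of("wrist",t)[:1]:
        X=w(c,d["point"]); print(t,round(d["p"],2),X.round(4),pix(c,X).round())
for x,z in((-38.5,48),(-35,44.5),(35,57.5)): print(x,z,pix(c,[.5132+x/1000,.2,z/1000]).round(1))
E
```

```text
28.6 [0.5099 0.2009 0.1215] [[-0.9997, 0.0001, 0.0249], [0.0003, 1.0, 0.0051], [-0.0249, 0.0051, -0.9997]] [-0.3  0.1  0.2]
160: [114, 114, 114, 113, 118, 118, 34, 4, 7, 7, 3, 11, 15, 61, 80, 91, 94, 94, 94, 95, 91, 89, 88, 88, 93, 94, 91, 95, 95, 96, 94, 92, 93, 91, 90, 89, 97, 120, 122, 121, 125, 94, 115, 116, 117, 116, 117, 115, 117, 116, 116, 117, 116, 116, 116, 116, 114, 115, 113, 115, 117, 115, 115, 118, 115, 115, 115, 114, 116, 115]
160@300: [114, 112, 114, 113, 114, 118, 1, 14, 13, 9, 11, 9, 14, 72, 85, 92, 95, 95, 93, 94, 91, 92, 87, 92, 93, 94, 95, 94, 96, 96, 96, 93, 91, 93, 95, 94, 78, 68, 87, 100, 113, 95, 119, 117, 118, 116, 121, 121, 13, 13, 24, 24, 15, 27, 125, 118, 118, 120, 118, 118, 119, 117, 120, 118, 118, 116, 117, 118, 115, 116]
270: [115, 116, 116, 114, 115, 116, 117, 116, 117, 116, 115, 117, 116, 116, 114, 116, 114, 117, 115, 115, 114, 117, 114, 114, 116, 116, 116, 115, 115, 117, 117, 147, 148, 144, 144, 144, 147, 146, 107, 9, 4, 15, 21, 17, 24, 18, 16, 56, 139, 133, 133, 132, 133, 133, 132, 133, 130, 132, 157, 197]
270: [157, 155, 155, 156, 156, 158, 136, 37, 38, 47, 85, 117, 117, 117, 116, 115, 115, 115, 115, 117, 115, 113, 112, 116, 117, 115, 114, 116, 115, 114, 115, 116, 115, 114, 113, 113, 113, 144, 132, 139, 140, 139, 142, 139, 138, 136, 140, 137, 111, 109, 111, 106, 103, 104, 116, 112, 112, 108, 105, 105]
cover 0.93 [0.5151 0.1968 0.0417] [320. 255.]
tongue_tip 0.96 [0.4711 0.1959 0.0336] [319. 186.]
keeper 0.75 [0.4761 0.1999 0.0422] [325. 197.]
roller 0.97 [0.5526 0.2025 0.042 ] [329. 305.]
-38.5 48 [325.3 196.4]
-35 44.5 [325.3 200.8]
35 57.5 [325.5 311.3]
```

```bash
python3 - <<'E'
from h import *
c=shot("wrist"); s=st()
for x,y,z in((35,0,43),(34,-15,47),(34,-15,50),(33.1,0,57.5),(35,0,36),(36,0,39),(40,-15,45),(42,0,40),(41,0,50),(37.5,0,45),(40,0,51),(44.5,0,52),(-35,0,43),(-45,0,36)): print(x,z,pix(c,[.5132+x/1000,.2+y/1000,z/1000]).round(1))
g=cv2.cvtColor(c["frame"],cv2.COLOR_RGB2GRAY).astype(int)
for r in(205,225,250,275,295): print(r,[260+i for i in np.where(np.abs(np.diff(g[r,260:400]))>12)[0]])
# glass centre
d=shot("scene","pics/s2.png")
for q in arm.mark_of("scene","cover")[:2]+arm.mark_of("scene","tongue_tip")[:1]: print(q["p"],w(d,q["point"]).round(4))
E
```

```text
28.85 [0.5096 0.2002 0.1204] [[-0.9997, 0.0011, 0.0232], [0.0012, 1.0, 0.0028], [-0.0232, 0.0029, -0.9997]] [ 0.8 -0.4  0.7]
35 43 [327.4 303. ]
34 47 [305.  304.7]
34 50 [304.8 306.9]
33.1 57.5 [327.5 311.5]
35 36 [327.4 298.1]
36 39 [327.4 301.5]
40 45 [305.4 311.1]
42 40 [327.4 309.9]
41 50 [327.5 316.2]
37.5 45 [327.4 307.8]
40 51 [327.5 315.7]
44.5 52 [327.5 322.4]
-35 43 [327.4 202.2]
-45 36 [327.3 184. ]
205 [np.int64(260), np.int64(261), np.int64(286), np.int64(366), np.int64(379), np.int64(390), np.int64(396), np.int64(398)]
225 [np.int64(286), np.int64(287), np.int64(365), np.int64(389), np.int64(395), np.int64(396)]
250 [np.int64(264), np.int64(286), np.int64(302), np.int64(303), np.int64(306), np.int64(307), np.int64(345), np.int64(346), np.int64(349), np.int64(350), np.int64(365), np.int64(366), np.int64(394), np.int64(395), np.int64(397)]
275 [np.int64(271), np.int64(272), np.int64(273), np.int64(285), np.int64(287), np.int64(307), np.int64(308), np.int64(313), np.int64(314), np.int64(338), np.int64(339), np.int64(344), np.int64(345), np.int64(365), np.int64(366), np.int64(376), np.int64(378), np.int64(379), np.int64(380), np.int64(392), np.int64(393)]
295 [np.int64(264), np.int64(266), np.int64(267), np.int64(287), np.int64(288), np.int64(297), np.int64(364), np.int64(365), np.int64(369), np.int64(381), np.int64(384), np.int64(385)]
0.6 [0.5095 0.2046 0.0392]
0.52 [0.5145 0.1983 0.0097]
0.93 [0.469  0.2041 0.0324]
```

```bash
cat > fit.py <<'E'
from h import *
from scipy.optimize import least_squares
def cov(q,p):
    x0,z0,t=q; lx,lz=p; return [ .5132+(x0+lx*np.cos(t)-lz*np.sin(t))/1000,.2,(10+z0+lx*np.sin(t)+lz*np.cos(t))/1000]
def fit(c,rows,wid=()):
    P=[(-35,7),(35,7),(42,4)]
    def f(q):
        e=[(pix(c,cov(q,p))[1]-r) for p,r in zip(P,rows)]
        for lx,wd in wid:
            a=np.array(cov(q,(lx,7))); e.append((pix(c,a+[0,.025,0])[0]-pix(c,a-[0,.025,0])[0]-wd))
        return e
    r=least_squares(f,[0,26,.1]); print("x0 z0 deg",r.x[:2].round(2),np.degrees(r.x[2]).round(2),"res",r.fun.round(2))
E
python3 - <<'E'
from fit import *
c=arm.camera("wrist"); H=np.array(c["hand_eye"])
R=np.array([[-0.9997,.0002,.0249],[.0002,1,.0051],[-.0249,.0051,-.9997]]);p=np.array([.5099,.2009,.1218])
c["Rw"]=R@H[:3,:3]; c["tw"]=R@H[:3,3]+p
fit(c,[201.2,308.3,317.3]); fit(c,[201.2,308.3,317.3],[(-32,80),(15,79.2),(30,77)])
E
```

```text
x0 z0 deg [ 2.39 27.79] 13.94 res [ 0. -0.  0.]
x0 z0 deg [ 0.54 32.16] 10.07 res [-0.5   0.49  0.03  0.49 -1.32  0.08]
```

The fit gives a tilt of about 10° with the cover 0.5–2 mm short of the stop. That leaves the lug too near the roller's top. I regrip lightly and push it fully home in -x.

>>> {"api": "step_arm", "payload": {
  "series": [
    {"grip": 0.1,"linear": [-0.003,0,0.01],"roll": 0},
    {"grip": 0.1,"linear": [-0.0028,-0.0004,0.035],"roll": 0},
    {"grip": 0.1,"linear": [-0.0022,-0.0006,0.06],"roll": 0},
    {"grip": 0.1,"linear": [-0.0022,-0.0006,0.072],"roll": 0},
    {"grip": 0.1,"linear": [-0.0022,-0.0006,0.0755],"roll": 0}
  ]
}}

```text
clock: 29.55
ee_pos: [0.5131, 0.1994, 0.0438]
orientation: [[-1.0, 0.001, 0.022], [0.001, 1.0, 0.002], [-0.022, 0.002, -1.0]]
force: [-0.3, -0.2, 1.0]
finger_gap: 0.0768
```

>>> {"api": "step_arm", "payload": {
  "newtons": 20,
  "series": [
    {"grip": 0.3,"linear": [0,0,0],"roll": 0},
    {"grip": 0.6,"linear": [0,0,0],"roll": 0},
    {"grip": 0.6,"linear": [0,0,0],"roll": 0},
    {"grip": 0.6,"linear": [0,0,0],"roll": 0}
  ]
}}

```text
clock: 29.95
ee_pos: [0.5136, 0.1997, 0.0446]
orientation: [[-1.0, 0.001, 0.023], [0.001, 1.0, 0.003], [-0.023, 0.003, -1.0]]
force: [0.4, 0.2, 2.0]
finger_gap: 0.0488
```

>>> {"api": "step_arm", "payload": {
  "series": [
    {"grip": 0.6,"linear": [0.0005,0,0],"roll": 0},
    {"grip": 0.6,"linear": [0.001,0,0],"roll": 0}
  ]
}}

```text
clock: 30.15
ee_pos: [0.5126, 0.1998, 0.0449]
orientation: [[-1.0, 0.001, 0.023], [0.001, 1.0, 0.003], [-0.023, 0.003, -1.0]]
force: [-0.0, 0.1, -1.2]
finger_gap: 0.0488
```

>>> {"api": "step_arm", "payload": {
  "series": [
    {"grip": 0.6,"linear": [0.0005,0,0.0001],"roll": 0},
    {"grip": 0.6,"linear": [0.001,0,0.0002],"roll": 0}
  ]
}}

```text
clock: 30.35
ee_pos: [0.5116, 0.1998, 0.0447]
orientation: [[-1.0, 0.001, 0.023], [0.001, 1.0, 0.003], [-0.023, 0.003, -1.0]]
force: [0.3, -0.1, -0.4]
finger_gap: 0.0492
```

>>> {"api": "step_arm", "payload": {
  "series": [
    {"grip": 0.6,"linear": [0.0005,0,0.0001],"roll": 0},
    {"grip": 0.6,"linear": [0.001,0,0.0002],"roll": 0}
  ]
}}

```text
clock: 30.55
ee_pos: [0.5111, 0.1998, 0.0446]
orientation: [[-1.0, 0.001, 0.024], [0.001, 1.0, 0.003], [-0.024, 0.003, -1.0]]
force: [2.5, 0.4, 0.5]
finger_gap: 0.0488
```

It moved 2.3 mm further and now stops against the end wall. I release and press the lug half again.

>>> {"api": "step_arm", "payload": {
  "series": [
    {"grip": 0.5,"linear": [0,0,0],"roll": 0},
    {"grip": 0.35,"linear": [0,0,0],"roll": 0},
    {"grip": 0.25,"linear": [0,0,0],"roll": 0},
    {"grip": 0.2,"linear": [0,0,-0.005],"roll": 0},
    {"grip": 0.2,"linear": [0,0,-0.03],"roll": 0}
  ]
}}

```text
clock: 31.05
ee_pos: [0.5086, 0.199, 0.0731]
orientation: [[-1.0, 0.001, 0.021], [0.001, 1.0, 0.001], [-0.021, 0.001, -1.0]]
force: [-0.3, 0.5, 0.5]
finger_gap: 0.0682
```

>>> {"api": "step_arm", "payload": {
  "series": [
    {"grip": 1,"linear": [-0.005,0,-0.005],"roll": 0},
    {"grip": 1,"linear": [-0.024,0,-0.005],"roll": 0},
    {"grip": 1,"linear": [-0.024,0,-0.005],"roll": 0},
    {"grip": 1,"linear": [-0.024,0,-0.005],"roll": 0},
    {"grip": 1,"linear": [-0.024,0,0.003],"roll": 0}
  ]
}}

```text
clock: 31.55
ee_pos: [0.5327, 0.1991, 0.0708]
orientation: [[-1.0, 0.001, 0.021], [0.001, 1.0, 0.001], [-0.021, 0.001, -1.0]]
force: [0.7, 0.1, -0.3]
finger_gap: 0.0003
```

```bash
python3 -c "
from h import *
print(st()['finger_gap'])"
```

```text
31.55 [0.5327 0.1991 0.0708] [[-0.9998, 0.001, 0.0212], [0.0011, 1.0, 0.0011], [-0.0212, 0.0011, -0.9998]] [ 0.7  0.1 -0.3]
0.00027794226323043906
```

>>> {"api": "step_arm", "payload": {
  "series": [
    {"grip": 1,"linear": [-0.002,0.0009,0.005],"roll": 0},
    {"grip": 1,"linear": [-0.002,0.0009,0.01],"roll": 0},
    {"grip": 1,"linear": [-0.002,0.0009,0.012],"roll": 0},
    {"grip": 1,"linear": [-0.002,0.0009,0.0135],"roll": 0}
  ]
}}

```text
clock: 31.95
ee_pos: [0.5347, 0.2, 0.0569]
orientation: [[-1.0, 0.001, 0.021], [0.001, 1.0, 0.001], [-0.021, 0.001, -1.0]]
force: [0.1, 0.2, 0.9]
finger_gap: 0.0002
```

>>> {"api": "step_arm", "payload": {
  "series": [
    {"grip": 1,"linear": [0,0,0.001],"roll": 0},
    {"grip": 1,"linear": [0,0,0.002],"roll": 0}
  ]
}}

```text
clock: 32.15
ee_pos: [0.5348, 0.2, 0.055]
orientation: [[-1.0, 0.001, 0.021], [0.001, 1.0, 0.001], [-0.021, 0.001, -1.0]]
force: [-0.9, -0.1, 3.0]
finger_gap: -0.0001
```

>>> {"api": "step_arm", "payload": {
  "series": [
    {"grip": 1,"linear": [0.0002,0,0.0007],"roll": 0},
    {"grip": 1,"linear": [0.0004,0,0.0012],"roll": 0}
  ]
}}

```text
clock: 32.35
ee_pos: [0.5349, 0.2, 0.0543]
orientation: [[-1.0, 0.001, 0.022], [0.001, 1.0, 0.001], [-0.022, 0.001, -1.0]]
force: [-1.0, -1.4, 4.8]
finger_gap: -0.0002
```

Now it's yielding at a low force. I keep going in small steps.

>>> {"api": "step_arm", "payload": {
  "series": [
    {"grip": 1,"linear": [0.0002,0,0.0008],"roll": 0},
    {"grip": 1,"linear": [0.0003,0,0.0016],"roll": 0}
  ]
}}

```text
clock: 32.55
ee_pos: [0.5351, 0.2001, 0.0533]
orientation: [[-1.0, 0.001, 0.022], [0.001, 1.0, 0.002], [-0.022, 0.002, -1.0]]
force: [-0.9, -0.2, 6.3]
finger_gap: -0.0004
```

>>> {"api": "step_arm", "payload": {
  "series": [
    {"grip": 1,"linear": [0.0002,0,0.0008],"roll": 0},
    {"grip": 1,"linear": [0.0003,0,0.0016],"roll": 0}
  ]
}}

```text
clock: 32.75
ee_pos: [0.5352, 0.2, 0.0523]
orientation: [[-1.0, 0.002, 0.023], [0.002, 1.0, 0.002], [-0.023, 0.002, -1.0]]
force: [-1.0, 0.0, 4.9]
finger_gap: -0.0001
```

>>> {"api": "step_arm", "payload": {
  "series": [
    {"grip": 1,"linear": [0.0002,0,0.0008],"roll": 0},
    {"grip": 1,"linear": [0.0003,0,0.0016],"roll": 0}
  ]
}}

```text
clock: 32.95
ee_pos: [0.5354, 0.2001, 0.0511]
orientation: [[-1.0, 0.002, 0.024], [0.002, 1.0, 0.003], [-0.024, 0.003, -1.0]]
force: [0.7, -0.6, 3.6]
finger_gap: -0.0
```

>>> {"api": "step_arm", "payload": {
  "series": [
    {"grip": 1,"linear": [0.0002,0,0.001],"roll": 0},
    {"grip": 1,"linear": [0.0003,0,0.002],"roll": 0}
  ]
}}

```text
clock: 33.15
ee_pos: [0.5354, 0.2001, 0.049]
orientation: [[-1.0, 0.002, 0.025], [0.002, 1.0, 0.003], [-0.025, 0.003, -1.0]]
force: [0.5, -0.4, 0.3]
finger_gap: 0.0001
```

>>> {"api": "step_arm", "payload": {
  "series": [
    {"grip": 1,"linear": [0.0002,0,0.001],"roll": 0},
    {"grip": 1,"linear": [0.0003,0,0.002],"roll": 0}
  ]
}}

```text
clock: 33.35
ee_pos: [0.5348, 0.2001, 0.0467]
orientation: [[-1.0, 0.002, 0.024], [0.002, 1.0, 0.003], [-0.024, 0.003, -1.0]]
force: [-0.7, 0.2, -0.5]
finger_gap: -0.0001
```

>>> {"api": "step_arm", "payload": {
  "series": [
    {"grip": 1,"linear": [0.0002,0,0.001],"roll": 0},
    {"grip": 1,"linear": [0.0003,0,0.002],"roll": 0}
  ]
}}

```text
clock: 33.55
ee_pos: [0.5342, 0.2001, 0.0443]
orientation: [[-1.0, 0.002, 0.024], [0.002, 1.0, 0.002], [-0.024, 0.002, -1.0]]
force: [0.7, 0.1, -1.0]
finger_gap: 0.0003
```

>>> {"api": "step_arm", "payload": {
  "series": [
    {"grip": 1,"linear": [0,0,0.0007],"roll": 0},
    {"grip": 1,"linear": [0,0,0.0014],"roll": 0}
  ]
}}

```text
clock: 33.75
ee_pos: [0.5341, 0.2002, 0.0432]
orientation: [[-1.0, 0.002, 0.023], [0.002, 1.0, 0.003], [-0.023, 0.003, -1.0]]
force: [-4.3, -0.7, 12.0]
finger_gap: 0.0002
```

>>> {"api": "step_arm", "payload": {
  "series": [
    {"grip": 1,"linear": [0,0,0.0006],"roll": 0},
    {"grip": 1,"linear": [0,0,0.001],"roll": 0}
  ]
}}

```text
clock: 33.95
ee_pos: [0.5342, 0.2002, 0.0431]
orientation: [[-1.0, 0.002, 0.023], [0.002, 1.0, 0.003], [-0.023, 0.003, -1.0]]
force: [-7.5, -1.3, 17.4]
finger_gap: 0.0004
```

The cover is firm at z = 0.0431, which matches the expected home top of 0.043. I retreat and check.

>>> {"api": "step_arm", "payload": {
  "series": [
    {"grip": 1,"linear": [0,0,-0.005],"roll": 0},
    {"grip": 1,"linear": [0,0,-0.03],"roll": 0},
    {"grip": 1,"linear": [0.012,0,-0.065],"roll": 0},
    {"grip": 1,"linear": [0.024,0,-0.08],"roll": 0},
    {"grip": 1,"linear": [0.024,0,-0.08],"roll": 0}
  ]
}}

```text
clock: 34.45
ee_pos: [0.5086, 0.2007, 0.1248]
orientation: [[-1.0, 0.001, 0.025], [0.001, 1.0, 0.006], [-0.025, 0.006, -1.0]]
force: [-0.4, 0.3, -0.2]
finger_gap: 0.0001
```

>>> {"api": "step_arm", "payload": {
  "series": [
    {"grip": 1,"linear": [0,0,0],"roll": 0},
    {"grip": 1,"linear": [0,0,0],"roll": 0}
  ]
}}

```text
clock: 34.65
ee_pos: [0.5086, 0.2007, 0.1243]
orientation: [[-1.0, 0.001, 0.025], [0.001, 1.0, 0.006], [-0.025, 0.006, -1.0]]
force: [-0.5, 0.2, -0.1]
finger_gap: 0.0002
```

```bash
python3 - <<'E'
from fit import *
c=shot("wrist","pics/w15.png"); s=st()
for x,z,n in((-38.5,48,"keeper"),(-35,43,"-x edge"),(35,43,"+x edge"),(42,40,"lug tip"),(37.5,45,"roller in")): print(n,pix(c,[.5132+x/1000,.2,z/1000]).round(1))
g=cv2.cvtColor(c["frame"],cv2.COLOR_RGB2GRAY).astype(int)
for col in(296,300,328,335,356): print(col,[(190+i,g[190+i,col],g[191+i,col]) for i in np.where(np.abs(np.diff(g[190:330,col]))>14)[0]])
for r in(205,225,250,275,292): print(r,[int(260+i) for i in np.where(np.abs(np.diff(g[r,260:400]))>12)[0]])
for x in(-28,-15,5,20,30): print("flat width",x,[round(float(pix(c,[.5132+x/1000,.2+y,.043])[k]),1) for y in(-.025,.025) for k in(0,1)])
for n in("wrist","scene"):
    d=c if n=="wrist" else shot(n)
    for t in("cover","tongue_tip","spacer","housing","dispenser","tweezers","loupe"):
        for q in arm.mark_of(n,t)[:1]: print(n,t,round(q["p"],2),w(d,q["point"]).round(3))
E
```

```text
34.7 [0.5086 0.2006 0.1241] [[-0.9997, 0.0012, 0.0244], [0.0014, 1.0, 0.0053], [-0.0244, 0.0053, -0.9997]] [ 0.1  0.4 -0.4]
keeper [326.1 198.4]
-x edge [326.1 202.1]
+x edge [326.2 301.3]
lug tip [326.2 308. ]
roller in [326.3 305.9]
296 [(np.int64(196), np.int64(91), np.int64(68)), (np.int64(197), np.int64(68), np.int64(8)), (np.int64(198), np.int64(8), np.int64(50)), (np.int64(199), np.int64(50), np.int64(89)), (np.int64(200), np.int64(89), np.int64(112)), (np.int64(205), np.int64(111), np.int64(90)), (np.int64(206), np.int64(90), np.int64(2)), (np.int64(212), np.int64(20), np.int64(65)), (np.int64(213), np.int64(65), np.int64(113)), (np.int64(281), np.int64(108), np.int64(136)), (np.int64(288), np.int64(141), np.int64(14)), (np.int64(293), np.int64(15), np.int64(56)), (np.int64(294), np.int64(56), np.int64(140)), (np.int64(298), np.int64(139), np.int64(3))]
300 [(np.int64(200), np.int64(90), np.int64(110)), (np.int64(286), np.int64(113), np.int64(138)), (np.int64(289), np.int64(140), np.int64(75)), (np.int64(290), np.int64(75), np.int64(39)), (np.int64(292), np.int64(52), np.int6
[... 1803 characters left out ...]
[265, 266, 277, 278, 288, 293, 294, 299, 300, 304, 310, 311, 322, 323, 330, 341, 342, 348, 349, 354, 355, 360, 382, 383]
flat width -28 [286.6, 213.1, 365.5, 212.9]
flat width -15 [287.4, 232.6, 364.8, 232.4]
flat width 5 [288.5, 261.2, 363.8, 261.0]
flat width 20 [289.3, 281.7, 363.1, 281.5]
flat width 30 [289.8, 294.9, 362.6, 294.7]
wrist cover 0.94 [0.515 0.2   0.033]
wrist tweezers 0.7 [ 0.534  0.424 -0.001]
scene cover 0.75 [0.509 0.202 0.036]
scene tongue_tip 0.58 [0.465 0.205 0.032]
scene spacer 0.43 [0.515 0.201 0.026]
scene housing 0.82 [ 0.79  -0.124  0.001]
scene dispenser 0.6 [ 0.728  0.081 -0.002]
scene tweezers 0.67 [ 0.533  0.425 -0.004]
scene loupe 0.89 [ 0.741 -0.291  0.   ]
```

```bash
python3 -c "
from station import arm
print(arm.sign_off())"
```

```text
the job is handed in; nothing more can be done
None
```

I built the lens module in the order asked and handed it in at about 35 s on the robot's clock; sign-off gives no verdict. The housing is in the pocket barrel up, the spacer is over the barrel, and the cover is tucked under the keeper and snapped past the roller.

- **Missed press:** my first press on the cover did not snap it. The cover was about 2 mm short of fully tucked, and the force reached about 15 N before I stopped. I regripped it, slid it in until it met its stop, and pressed again. It then snapped at about 6 N.
- **Final press:** I pressed the seated cover down to confirm it was home, up to 17 N. That is more than the 8 N a snap needs and a little firmer than necessary.
- **Last checks:**
  - The fingertip stopped at z = 0.0431 m, against an expected home height of 0.043 m.
  - In the last wrist picture the cover measured as flat. Its end edges were about 98 px apart, against 99 px expected flat and about 110 px when tilted.
  - Both edges sat about 2 px (1 mm) towards the keeper, which is within the pocket's play.
  - The bottle, tweezers and loupe were found where they started.
- **Disagreements:**
  - The networks placed the cover's centre about 2 mm to one side in one camera and 4 mm to the other side in the other, within their stated accuracy.
  - The tool leaned up to about 1.7° during the work. I corrected for that as I went.
- **Not viewed:** I had used all 12 picture views, so the snap and the final state were checked only by force, pixel measurements and the networks.

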